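Park a sprung plunger and load a hex spacer in a sloping fixture

TASK

Get the sloping fixture ready for the hex spacer: draw its sprung plunger back up the slope by the black handle and swing the handle over into the holding notch, so that the plunger stays back when you let go. Then take the hex spacer from the plate and stand it in the slot below the plunger, square to the slope, two flats along the slot walls, fully down on the slot floor and against the stop at the slot's lower end. Leave the round spacer, the vial, the V-block and the ring where they stand.

Things in the scene. Friction and masses are not known exactly. Their poses are not given: they have to be found in the camera images.
- slope: Sloping table 170 x 100 x 12 mm of a fixed fixture. Origin on its upper face at the slot's centre line, 52 mm above the bench. x up the slope (25 deg above level; roughly to the robot's right, within 0.45 rad), y level across it (to the left looking uphill), z square out of it (25 deg from vertical). Table spans x -45..125, y -50..50 mm. Its base is 165 x 110 mm, centred 30 mm level uphill of the origin
- nest (a point): Centre of the slot floor: the spacer's seated place (underside centre; corners point up and down the slope). Axes and origin as slope. Slot walls: inner faces y = -14.2 and 14.2 mm, 10.3 thick, x -15..20, 15.5 high, top inner edges chamfered 3.5. Uphill end open
- stop (a point): Middle of the stop's uphill face at the slot floor, 15 mm downhill of nest; the seated spacer's lower corner touches it. The stop is a post 16 mm across, 28 mm high, 10 mm thick (top uphill edge chamfered 3), on a low bar 49 mm across, 10 mm high; fingers closing across the slot pass beside it. Axes as slope
- plunger (a joint): Travel of the plunger up the slope, m; 0 = sprung out, end 0.036. The rod (10 mm thick, tip 14 mm; axis at y = 0, z = 20 mm of the slope frame) at 0 reaches down to x = 0 and blocks the slot. A spring drives it downhill: 6 N at 0, 13 N at 0.036. Held in the notch it reads about 0.026
- handle (a joint): Turn of the handle about the rod, rad; 0 = square out of the slope, positive = leaning to the slope's +y; range -0.06..0.67. Free to swing only while the plunger is past 0.0295 m (over a lip); at about 0.53 to 0.65 the pin can drop 3.5 mm back downhill into the notch, where the spring holds it. Light friction only
- gate (a point): On the flat top (45 mm above the slope face) of the plunger's housing, where the handle pin stands at 0: slope x 66, y 0, z 45 mm. Axes as slope. Housing: slope x 48..118, y -26..26. The 6 mm pin runs in an L-shaped cut: a leg uphill, then a side arm to +y with the notch at its end, 15 mm off the leg
- handle_grip (a point): Point to grip on the handle's axis, 60 mm from the rod's axis; moves with the handle. The handle is a black cylinder 12 mm thick from 36 to 74 mm from the rod's axis. With handle and plunger at 0 it lies at (66, 0, 80) mm in the slope frame. x up the slope along the rod, z out along the handle
- hex_spacer: Hexagonal steel spacer, 26 mm across flats, 30 mm across corners, 38 mm long, 150 g, with a dark bore mark in its end; stands upright on the plate. Origin: centre of its underside; z along its axis; x points to a corner, y is square to a flat (flats are square to y and to the directions 60 degrees either side of it)
- hex_mid (a point): Middle of the hex spacer, 19 mm from its origin along its z; axes as the spacer's. Either end may be down
- spacer_plate: Flat ground plate 134 x 198 x 15 mm, fixed on the bench; the hex spacer, round spacer and vial stand on it. Origin: centre of its underside; z up
- round_spacer: Round steel spacer, 30 mm thick, 36 mm high, stands upright on the plate; bystander. Origin: centre of its underside
- vial: Small screw-top vial, 24 mm thick, 54 mm high, stands on the plate; bystander. Origin: centre of its underside
- vee_block: Steel V-block 44 x 36 x 34 mm on the bench close to the fixture before the low end of its slope; bystander. Origin: centre of its underside
- setting_ring: Setting ring, 52 mm outside, 12 mm high, lies on the bench close to the fixture on its far side; bystander. Origin: centre of its underside

How it is judged:
By the outcome, as a careful person would: the job done as asked, in the order asked, and still so for the second after the job is handed in, with the robot touching nothing.
It also fails if it takes over 54 s, if anything falls off the work surface, if the arm or the gripper's body presses on something with over 40 N, if the wrist force passes 120 N, or if a joint passes its speed limit or range.

ROBOT

A 7-joint arm with a two-finger parallel gripper is mounted at the origin on a cart in front of the work surface, level with it; the furniture and walls round the work are solid. World frame = base frame: x ahead of the robot, y to its left, z up, the work surface at z = 0. Lengths are in m, angles in degrees, forces in N, time in s.
With the tool pointing down it reaches from about 0.4 to 0.75 m from the base axis. Payload 19.5 kg.
Tool frame: the origin (TCP) lies between the finger pads; the fingertips stand 19 mm ahead of it and the grasp point (between the pads) is the TCP; x points along the fingers, z is the direction in which the jaws open and shut, and the axes are right-handed (so a half turn about x gives the same grasp; the last joint's range is limited). The gripper opens to 85 mm and grips with 20 to 120 N. Pads are 22 mm wide; open, the fingers measure 114 mm over their backs; the gripper's body (76 mm by 85 mm) begins 54 mm behind the grasp point. The pads swing forward as they close: fully open they stand 13 mm farther back than shut.
Start: joints at [-2.389, 40.479, -1.581, 85.061, 1.261, 54.483, -4.326], TCP at [0.575, 0, 0.25] pointing down, gripper open.
Joint ranges: [-155.06, 155.06], [-18.47, 123.98], [-90, 86.84], [0, 140.48], [-83.41, 263.41], [0, 116], [-161.91, 161.91]. Speed limits (degrees/s): [108.29, 108.29, 147.25, 147.25, 172.46, 172.46, 172.46].

INTERFACE

Orientations are given as [roll, pitch, yaw] about the fixed x, y, z axes, in that order (R = Rz(yaw) Ry(pitch) Rx(roll)).
In Python, from plant import monitor, eyes, manip gives the robot as it stands.
- The arm moves only by the tool step_arm, never from a script. Its argument "deltas" is a list of rows, each a list of 3 entries, a list of its own where there are three numbers: the shift along the tool's x, y, z in m, then the turn, a rotation vector about the tool's x, y, z in degrees, then the finger opening in m, from 0 to 0.0854. In form: [[[x, y, z], [rx, ry, rz], hand], ...]. A call has exactly 10 rows; each row is the pose to reach, as a shift and turn from the pose measured when the call began, along the tool's axes at that moment; what a row does not reach only later rows make up. A row lasts 1/8 s, in which the tool goes at most 62.5 mm and 10.7 degrees, less where a joint would pass 70% of its speed; a pose out of reach is approached as far as the arm can. A call with a gripper value outside its range is refused whole. The fingers move at their own pace and stop on an object; the grip force is fixed at half the most. Time passes only in rows, so rows that repeat a pose let the fingers close, or fill a call up. It gives the time, the measured TCP pose, the force and the opening at its end, in the units of the state.
- monitor.read_state(): the state, without advancing time (a new reading comes with each control period).
- eyes.capture(name): name is "scene" or "side" or "wrist"; returns the picture (384x512x3 uint8, red, green, blue); there is no depth.
- eyes.camera_info(name): a dict with "fx", "fy", "cx", "cy" (pixels), "cam_to_world" (4x4, takes a point from camera to world coordinates). Camera axes: x right, y down, z forward; pixel columns grow to the right and rows downward; lengths in m; the calibration is good to about 2 mm. A picture is of the moment at which its call begins: read the wrist's pose just before it. camera_info takes no time and is no camera call; for the wrist camera it gives the pose at the moment of the call.
- manip.sign_off(): hands the job in, once; it reports no verdict.
The state is a dict: "t": time; "joints": joint angles; "joint_velocities": joint speeds; "joint_efforts": joint torques, N m; "position": TCP position; "tool_rot": TCP orientation; "wrist_force": force on the tool from outside, world axes, zero at the start; "wrist_torque": the same for the moment, N m; "width": finger opening in m.
Only numpy, scipy, OpenCV 4.12 (cv2) and the standard library are available. Lean on these libraries where they do the work, as an engineer would, in place of code of your own. Each camera call takes 0.05 s, during which the arm holds its last target.

## Working session

There is one attempt and no reset: what is moved stays moved. The work goes in short steps, Python scripts to look and compute and a tool call to move; the robot and the scene stay as the last step left them, time stands still between calls to the robot, and variables do not carry over. Pictures are saved under pics/ and viewed, and the job is handed in when it is done.

Besides the shell and the picture viewer there is one more tool, called after "Emit:" as name([rows], argument=value, ...), one row to a line, values as JSON. step_arm: Moves the arm, as the interface text tells. Its arguments: {"type":"object","properties":{"deltas":{"type":"array"}},"required":["deltas"]}

```bash
ls; mkdir -p pics; cat > h.py <<'E'
import numpy as np, cv2
from plant import monitor, eyes, manip
from scipy.spatial.transform import Rotation as R
def cap(n,f):
    im=eyes.capture(n); cv2.imwrite('pics/'+f,im[:,:,::-1]); return im
def ray(n,u,v,info=None):
    c=info or eyes.camera_info(n); T=np.array(c['cam_to_world'])
    d=T[:3,:3]@np.array([(u-c['cx'])/c['fx'],(v-c['cy'])/c['fy'],1]); return T[:3,3],d/np.linalg.norm(d)
def onz(n,u,v,z,info=None):
    o,d=ray(n,u,v,info); return o+d*(z-o[2])/d[2]
def tri(rs):
    A=0;b=0
    for o,d in rs:
        P=np.eye(3)-np.outer(d,d);A=A+P;b=b+P@o
    x=np.linalg.solve(A,b); return x,[np.linalg.norm((np.eye(3)-np.outer(d,d))@(x-o)) for o,d in rs]
def proj(n,p,info=None):
    c=info or eyes.camera_info(n);T=np.array(c['cam_to_world']);q=T[:3,:3].T@(np.asarray(p)-T[:3,3])
    return np.array([c['cx']+c['fx']*q[0]/q[2],c['cy']+c['fy']*q[1]/q[2]])
E
python3 - <<'E'
from h import *
np.set_printoptions(precision=4,suppress=True)
print(monitor.read_state())
for n in ['scene','side','wrist']:
    c=eyes.camera_info(n);print(n,c['fx'],c['cx'],c['cy']);print(np.array(c['cam_to_world']))
    cap(n,n+'0.png')
E
```

```text
pics
{'t': 0.0, 'joints': array([-2.3879, 40.5134, -1.5837, 85.0813,  1.2609, 54.4821, -4.3281]), 'joint_velocities': array([ 0.0823, -0.0073,  0.0319, -0.0818, -0.0177, -0.1381, -0.0276]), 'joint_efforts': array([ -0.0034, -88.3211,   1.2331, -23.6173,   0.0167,   0.0064,
        -0.    ]), 'position': array([ 0.5748, -0.    ,  0.2498]), 'tool_rot': array([-178.7423,   89.9406, -178.7448]), 'wrist_force': array([-0.6675,  0.2808,  0.5064]), 'wrist_torque': array([0.0132, 0.0195, 0.0665]), 'width': 0.08527626503818779}
scene 439.21817837573775 261.04641153037795 188.4343252190463
[[ 0.7898 -0.3076  0.5306 -0.0547]
 [-0.6131 -0.3719  0.697  -0.7093]
 [-0.017  -0.8758 -0.4823  0.695 ]
 [ 0.      0.      0.      1.    ]]
side 477.2994807477928 253.93581899536383 189.59711121037282
[[-0.9961  0.0355 -0.0808  0.6269]
 [ 0.0882  0.3662 -0.9264  1.0245]
 [-0.0033 -0.9299 -0.3679  0.4764]
 [ 0.      0.      0.      1.    ]]
wrist 285.0551021551759 251.46209658681767 189.98234355178937
[[ 1.      0.0003  0.0008  0.5749]
 [ 0.0005 -0.9527 -0.304   0.078 ]
 [ 0.0006  0.304  -0.9527  0.3737]
 [ 0.      0.      0.      1.    ]]
```

View pics/scene0.png

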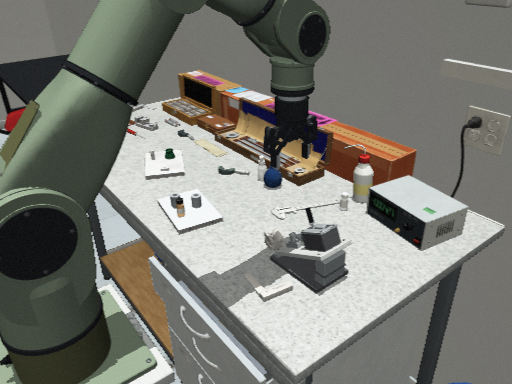

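View pics/side0.png

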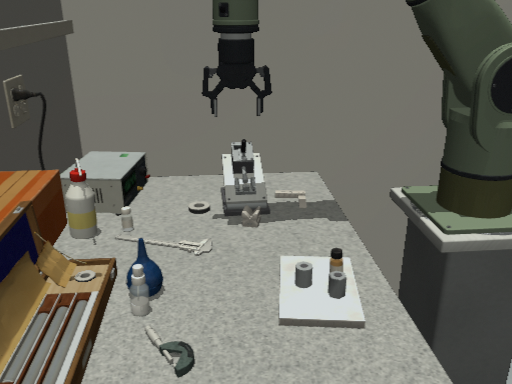

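View pics/wrist0.png

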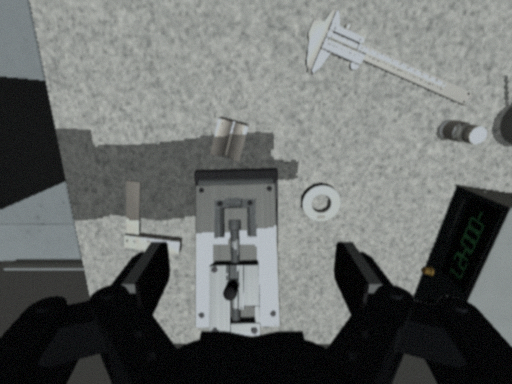

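The wrist view shows the fixture well (table x≈195-278, y≈170-330, with uphill towards the image bottom). The plate shows in the side and scene views. I'll enlarge both.

```bash
python3 - <<'E'
import cv2
w=cv2.imread('pics/wrist0.png');cv2.imwrite('pics/wc.png',cv2.resize(w[160:345,170:360],None,fx=3.2,fy=3.2,interpolation=cv2.INTER_CUBIC))
s=cv2.imread('pics/side0.png');cv2.imwrite('pics/sc.png',cv2.resize(s[240:335,265:375],None,fx=6,fy=6,interpolation=cv2.INTER_CUBIC))
cv2.imwrite('pics/sf.png',cv2.resize(s[130:225,200:310],None,fx=6,fy=6,interpolation=cv2.INTER_CUBIC))
s=cv2.imread('pics/scene0.png');cv2.imwrite('pics/scp.png',cv2.resize(s[180:235,150:230],None,fx=8,fy=8,interpolation=cv2.INTER_CUBIC))
E
```

```text
(no output)
```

View pics/wc.png

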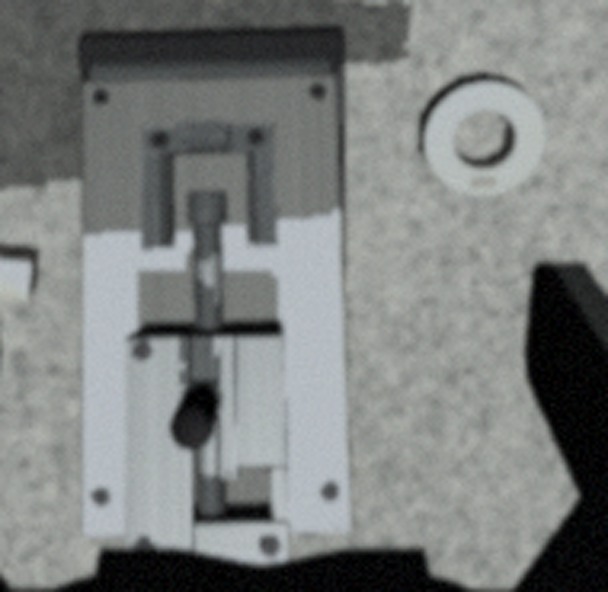

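View pics/sc.png

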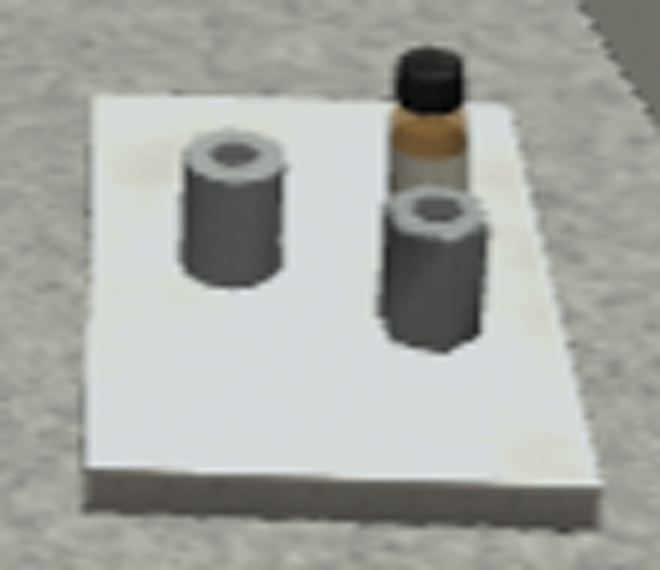

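View pics/sf.png

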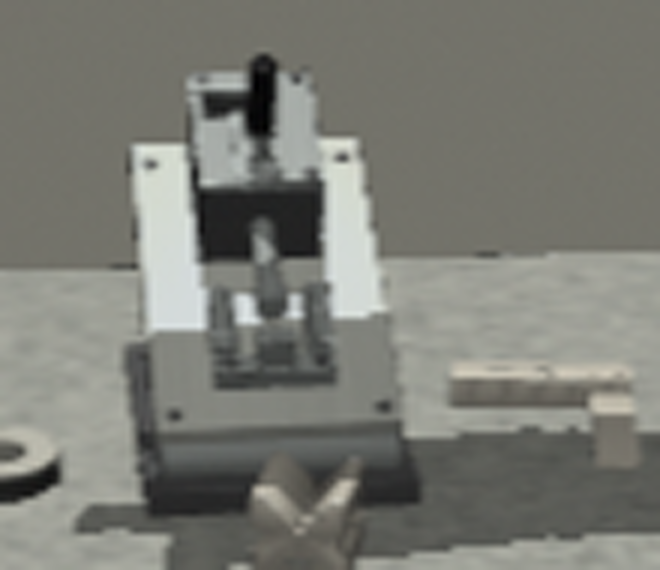

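View pics/scp.png

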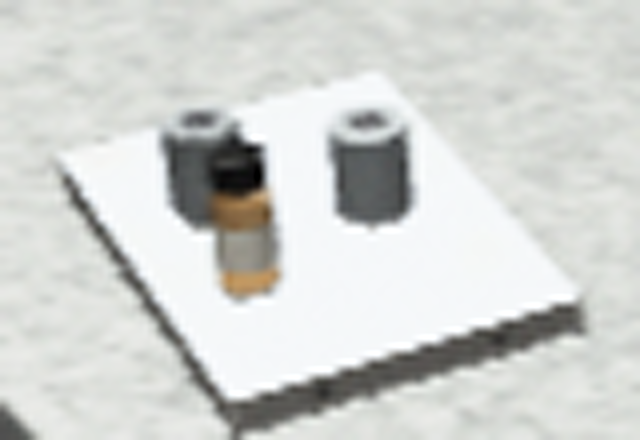

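```bash
python3 - <<'E'
from h import *
np.set_printoptions(precision=4,suppress=True)
f=lambda u,v:(170+(u+.5)/3.2-.5,160+(v+.5)/3.2-.5)
c=eyes.camera_info('wrist')
L=lambda u,v,z:onz('wrist',*f(u,v),z,c)
for yy in (65,78):
    a=L(83,yy,.033);b=L(343,yy,.033);print(a,b,np.linalg.norm(a-b))
d=L(84,535,.1048);e=L(350,535,.1048);print(d,e,np.linalg.norm(d-e))
# screws on face
print('ring',L(484,135,.012))
# handle tip
g=lambda u,v:(200+(u+.5)/6-.5,130+(v+.5)/6-.5)
t,r=tri([ray('wrist',*f(190,430),c),ray('side',*g(263,64))]);print('handle top',t,r)
# plunger tip end
print('stop', L(203,125,.06),'tip',L(208,193,.07))
g=lambda u,v:(265+(u+.5)/6-.5,240+(v+.5)/6-.5)
s=lambda u,v:(150+(u+.5)/8-.5,180+(v+.5)/8-.5)
print('hex top side',onz('side',*g(437,213),.053),'scene',onz('scene',*s(202,123),.053))
print('round top side',onz('side',*g(235,156),.051),'scene',onz('scene',*s(370,126),.051))
print('vialtop',onz('side',*g(430,62),.069),'scene',onz('scene',*s(240,155),.069))
print('plate corners',[onz('side',*g(u,v),.015)[:2] for u,v in((92,97),(510,103),(600,487),(86,467))])
print('hex side top corners',[onz('side',*g(u,v),.053)[:2] for u,v in((386,213),(400,232),(452,242),(490,226),(480,200),(424,187))])
E
```

```text
[ 0.5059 -0.0177  0.033 ] [ 0.6067 -0.0177  0.033 ] 0.10079935815821822
[ 0.5056 -0.023   0.033 ] [ 0.6069 -0.0229  0.033 ] 0.10125462379097394
[ 0.5103 -0.1758  0.1048] [ 0.6075 -0.1758  0.1048] 0.09719365049263697
ring [ 0.669  -0.0542  0.012 ]
handle top [ 0.5554 -0.0839  0.1647] [np.float64(0.00021021964072353118), np.float64(0.00021021964072351996)]
stop [ 0.5538 -0.0328  0.06  ] tip [ 0.5558 -0.0554  0.07  ]
hex top side [0.4301 0.3556 0.053 ] scene [0.4295 0.3502 0.053 ]
round top side [0.4793 0.3169 0.051 ] scene [0.4784 0.3114 0.051 ]
vialtop [0.4189 0.2995 0.069 ] scene [0.4169 0.2944 0.069 ]
plate corners [array([0.5061, 0.2161]), array([0.3725, 0.2326]), array([0.4037, 0.4293]), array([0.5346, 0.4087])]
hex side top corners [array([0.4441, 0.3543]), array([0.4426, 0.3642]), array([0.4298, 0.3704]), array([0.4173, 0.3635]), array([0.4165, 0.35  ]), array([0.4303, 0.3418])]
```

```bash
cat >> h.py <<'E'
np.set_printoptions(precision=4,suppress=True)
def SL(O,yaw):
    h=np.array([np.cos(yaw),np.sin(yaw),0]);l=np.array([-h[1],h[0],0]);s=np.radians(25)
    x=h*np.cos(s)+np.array([0,0,1])*np.sin(s); z=np.cross(x,l)
    return np.array(O),np.column_stack([x,l,z])
def tool(): 
    s=monitor.read_state(); return s, np.array(s['position']), R.from_euler('xyz',s['tool_rot'],degrees=True).as_matrix()
def delta(P,M):
    s,p,T=tool(); return T.T@(P-p), np.degrees(R.from_matrix(T.T@M).as_rotvec())
E
python3 - <<'E'
from h import *
s,p,T=tool();print(T)
c=np.array(eyes.camera_info('wrist')['cam_to_world']);print('cam in tool',T.T@(c[:3,3]-p));print(T.T@c[:3,:3])
O,S=SL((.5555,-.063,.052),np.radians(-89));print(S)
for sg in (1,-1):
    z=S[:,0]*sg;x=-S[:,2];M=np.column_stack([x,np.cross(z,x),z])
    print(sg,delta(O+S@[.066,0,.14],M),O+S@[.066,0,.14])
E
```

```text
[[-0.0008  0.      1.    ]
 [-0.      1.     -0.    ]
 [-1.     -0.     -0.0008]]
cam in tool [-0.1238  0.078  -0.    ]
[[-0.0016 -0.3039  0.9527]
 [ 0.0005 -0.9527 -0.3039]
 [ 1.      0.      0.0017]]
[[ 0.0158  0.9998 -0.0074]
 [-0.9062  0.0175  0.4226]
 [ 0.4226  0.      0.9063]]
1 (array([ 0.0432, -0.0636, -0.0193]), array([ 87.4697, -19.7662, -19.3514])) [ 0.5555 -0.0636  0.2068]
-1 (array([ 0.0432, -0.0636, -0.0193]), array([-89.4112,  19.4417, -19.8585])) [ 0.5555 -0.0636  0.2068]
```

```bash
cat >> h.py <<'E'
def rows(P,M,hand,n=10):
    d,r=delta(P,M)
    print([[list(map(float,np.round(d*k/n,4))),list(map(float,np.round(r*k/n,1))),hand] for k in range(1,n+1)]+[])
E
python3 - <<'E'
from h import *
O,S=SL((.5555,-.063,.052),np.radians(-89))
z=S[:,0];x=-S[:,2];M=np.column_stack([x,np.cross(z,x),z])
rows(O+S@[.066,0,.145],M,.0854)
E
```

```text
[[[0.0039, -0.0062, -0.0019], [8.7, -2.0, -1.9], 0.0854], [[0.0077, -0.0123, -0.0039], [17.5, -4.0, -3.9], 0.0854], [[0.0116, -0.0185, -0.0058], [26.2, -5.9, -5.8], 0.0854], [[0.0155, -0.0246, -0.0077], [35.0, -7.9, -7.7], 0.0854], [[0.0193, -0.0308, -0.0097], [43.7, -9.9, -9.7], 0.0854], [[0.0232, -0.0369, -0.0116], [52.5, -11.9, -11.6], 0.0854], [[0.0271, -0.0431, -0.0135], [61.2, -13.8, -13.5], 0.0854], [[0.0309, -0.0492, -0.0154], [70.0, -15.8, -15.5], 0.0854], [[0.0348, -0.0554, -0.0174], [78.7, -17.8, -17.4], 0.0854], [[0.0387, -0.0615, -0.0193], [87.5, -19.8, -19.4], 0.0854]]
```

Emit:
step_arm([
  [[0.004,-0.006,-0.002],[9,-2,-2],0.0854],
  [[0.008,-0.012,-0.004],[18,-4,-4],0.0854],
  [[0.012,-0.018,-0.006],[27,-6,-6],0.0854],
  [[0.016,-0.025,-0.008],[36,-8,-8],0.0854],
  [[0.02,-0.031,-0.01],[45,-10,-10],0.0854],
  [[0.024,-0.037,-0.012],[54,-12,-12],0.0854],
  [[0.028,-0.043,-0.014],[63,-14,-14],0.0854],
  [[0.032,-0.05,-0.016],[72,-16,-16],0.0854],
  [[0.036,-0.056,-0.018],[80,-18,-18],0.0854],
  [[0.0387,-0.0615,-0.0193],[87.5,-19.8,-19.4],0.0854],
])

```text
t: 1.4
position: [0.5554, -0.0613, 0.2109]
tool_rot: [0.1, 64.9, -89.2]
wrist_force: [0.6, -0.2, -0.1]
width: 0.0854
```

```bash
python3 - <<'E'
from h import *
s,p,T=tool();print(p,T,s['joints'])
cap('wrist','w1.png');c=eyes.camera_info('wrist');print(np.array(c['cam_to_world']))
np.save('c1.npy',c)
w=cv2.imread('pics/w1.png');cv2.imwrite('pics/w1b.png',cv2.resize(w,(800,600),interpolation=cv2.INTER_CUBIC))
E
```

```text
[ 0.5554 -0.0613  0.2109] [[ 0.0061  0.9999  0.0115]
 [-0.4244  0.013  -0.9054]
 [-0.9054  0.0006  0.4245]] [-29.9064  50.9295  42.7862  94.5871  -9.8314  43.2196 -81.8846]
[[ 0.0055 -0.9551 -0.2963  0.632 ]
 [-0.904   0.122  -0.4097 -0.0075]
 [ 0.4274  0.2701 -0.8628  0.3224]
 [ 0.      0.      0.      1.    ]]
```

View pics/w1b.png

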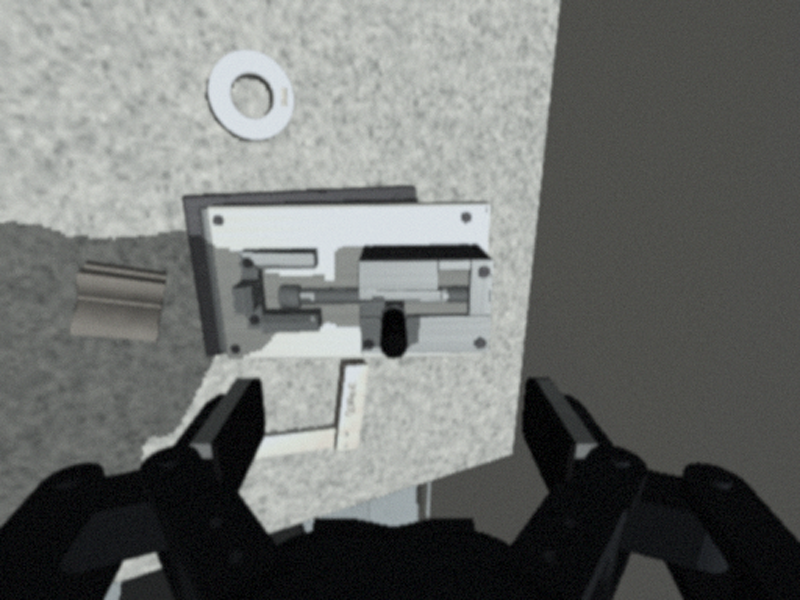

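```bash
python3 - <<'E'
from h import *
c=np.load('c1.npy',allow_pickle=True).item()
k=512/800
O,S=SL((.5555,-.063,.052),np.radians(-89))
f=lambda u,v:((u+.5)*k-.5,(v+.5)*k-.5)
def onp(u,v,zs):
    o,d=ray('wrist',*f(u,v),c);q=S.T@(o-O);e=S.T@d;return q+e*(zs-q[2])/e[2]
print('corners',*[1e3*onp(u,v,0) for u,v in((206,207),(489,203),(490,352),(212,356))])
print('screws',*[1e3*onp(u,v,0) for u,v in((218,220),(466,217),(236,349))])
print('rod tip',1e3*onp(281,295,.027), 'rod up', 1e3*onp(465,295,.025))
print('stop top front/left',1e3*onp(236,297,.028))
print('wall far', 1e3*onp(245,258,.0155),1e3*onp(317,258,.0155))
print('handle top',1e3*onp(394,345,.094))
o,d=ray('wrist',*f(394,345),c)
print('housing top corners',1e3*onp(361,259,.045),1e3*onp(493,259,.045),1e3*onp(362,352,.045),1e3*onp(493,349,.045))
E
python3 - <<'E'
import cv2
w=cv2.imread('pics/w1.png');cv2.imwrite('pics/w1c.png',cv2.resize(w[120:235,110:330],None,fx=3.6,fy=3.6,interpolation=cv2.INTER_CUBIC))
E
```

```text
corners [-44.4978  49.4843   0.    ] [123.0363  49.9929   0.    ] [128.9978 -46.4724   0.    ] [-53.8485 -47.0113   0.    ]
screws [-38.4015  41.7642   0.    ] [109.7285  41.9098   0.    ] [-37.5136 -42.2024   0.    ]
rod tip [ 2.1553  2.8046 27.    ] rod up [106.7385   0.9245  25.    ]
stop top front/left [-23.0371   2.2373  28.    ]
wall far [-19.6741  21.8597  15.5   ] [21.8707 21.3813 15.5   ]
handle top [65.6323  0.7915 94.    ]
housing top corners [49.3656 27.1599 45.    ] [116.9165  26.3811  45.    ] [ 48.2376 -24.7558  45.    ] [119.8167 -23.8795  45.    ]
```

View pics/w1c.png

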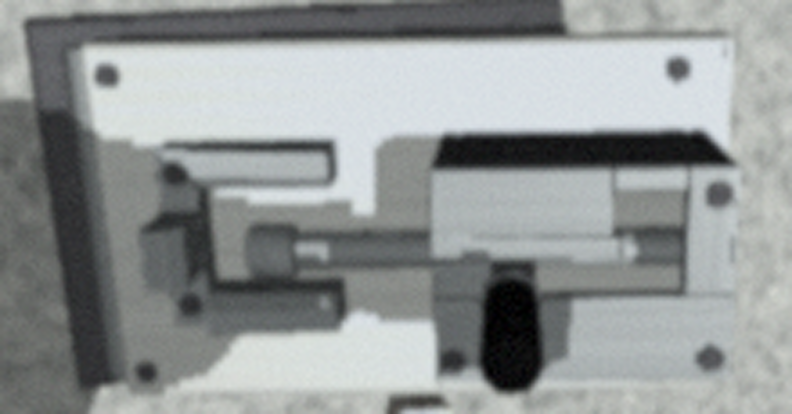

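Fixture geometry is consistent: housing corners give x 49–118, y −24..27, so I shift the origin by about 1 mm. Next I descend over the handle and grip it.

```bash
python3 - <<'E'
from h import *
O,S=SL((.5565,-.0636,.052),np.radians(-89))
z=S[:,0];x=-S[:,2];M=np.column_stack([x,np.cross(z,x),z])
print(delta(O+S@[.066,0,.088],M))
E
```

```text
(array([0.0564, 0.0013, 0.0011]), array([-0.5783,  0.1958,  0.1686]))
```

Emit:
step_arm([
  [[0.01,0.0,0.001],[0,0,0],0.0854],
  [[0.02,0.001,0.001],[0,0,0],0.0854],
  [[0.03,0.001,0.001],[-0.5,0,0],0.0854],
  [[0.042,0.001,0.001],[-0.5,0,0],0.0854],
  [[0.052,0.001,0.001],[-0.5,0,0],0.07],
  [[0.0564,0.0013,0.001],[-0.5,0,0],0.04],
  [[0.0564,0.0013,0.001],[-0.5,0,0],0.025],
  [[0.0564,0.0013,0.001],[-0.5,0,0],0.0],
  [[0.0564,0.0013,0.001],[-0.5,0,0],0.0],
  [[0.0564,0.0013,0.001],[-0.5,0,0],0.0],
])

```text
t: 2.7
position: [0.5571, -0.0856, 0.1598]
tool_rot: [-0.2, 64.8, -89.3]
wrist_force: [-0.5, 5.7, 4.5]
width: 0.0096
```

```bash
python3 - <<'E'
from h import *
s,p,T=tool();print(p,s['width'],s['wrist_force'],s['joints'])
cap('wrist','w2.png');cap('side','s2.png')
w=cv2.imread('pics/w2.png');s=cv2.imread('pics/s2.png')[80:225,160:330]
cv2.imwrite('pics/w2b.png',np.hstack([w[60:],cv2.resize(s,(280,324))[:, :]])[:,:800])
E
```

```text
[ 0.5571 -0.0856  0.1598] 0.009640944411809692 [-0.4544  5.6611  4.5051] [-26.2125  54.9361  39.9637  97.2165 -11.2808  35.7096 -80.4233]
```

View pics/w2b.png

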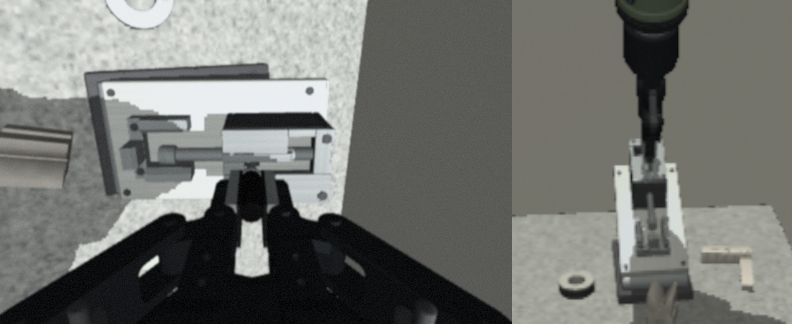

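```bash
python3 - <<'E'
import cv2,numpy as np
w=cv2.imread('pics/w2.png');a=cv2.resize(w[195:300,190:320],None,fx=6,fy=5.5,interpolation=cv2.INTER_CUBIC)
a=np.clip(a.astype(float)*2,0,255).astype('uint8')
cv2.imwrite('pics/w2c.png',a)
E
```

```text
(no output)
```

View pics/w2c.png

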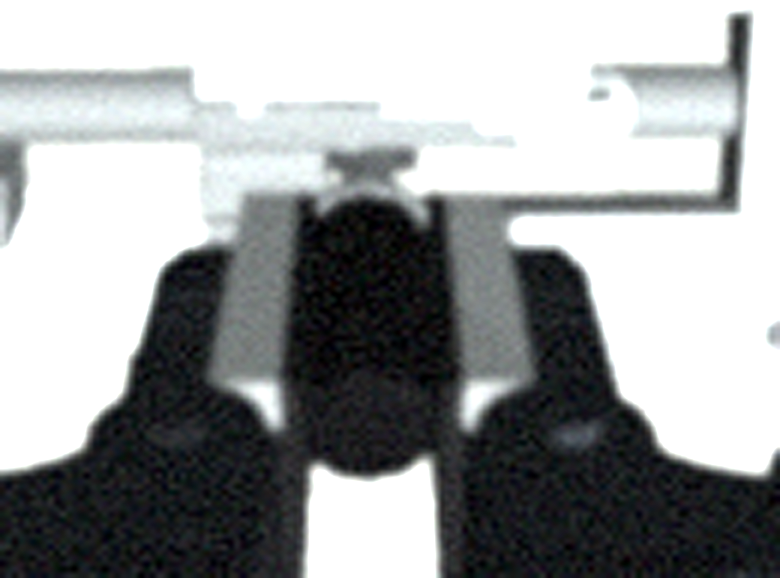

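Handle centred between the pads. Pull up the slope (tool +z).

Emit:
step_arm([
  [[0,0,0.004],[0,0,0],0.0],
  [[0,0,0.008],[0,0,0],0.0],
  [[0,0,0.012],[0,0,0],0.0],
  [[0,0,0.016],[0,0,0],0.0],
  [[0,0,0.02],[0,0,0],0.0],
  [[0,0,0.024],[0,0,0],0.0],
  [[0,0,0.028],[0,0,0],0.0],
  [[0,0,0.031],[0,0,0],0.0],
  [[0,0,0.0335],[0,0,0],0.0],
  [[0,0,0.0335],[0,0,0],0.0],
])

```text
t: 4.05
position: [0.5576, -0.1144, 0.1733]
tool_rot: [-0.3, 65.0, -89.3]
wrist_force: [0.3, 11.3, -5.9]
width: 0.0097
```

```bash
python3 - <<'E'
from h import *
s,p,T=tool();print(p,s['width'],s['wrist_force'],s['joints'])
O,S=SL((.5565,-.0636,.052),np.radians(-89))
print(1e3*S.T@(p-O), S.T@s['wrist_force'], 1e3*S.T@(np.array([0.5571, -0.0856,  0.1598])-O))
cap('wrist','w3.png')
w=cv2.imread('pics/w3.png');cv2.imwrite('pics/w3c.png',cv2.resize(w[100:300,60:360],None,fx=2.6,fy=2.6,interpolation=cv2.INTER_CUBIC))
E
```

```text
[ 0.5576 -0.1144  0.1733] 0.009719087999047821 [ 0.2688 11.2788 -5.8632] [-23.1778  53.4899  39.8173  96.7459 -10.2489  35.9853 -78.0259]
[97.3003  0.172  88.4495] [-12.6942   0.4656  -0.55  ] [65.5035  0.216  88.3994]
```

View pics/w3c.png

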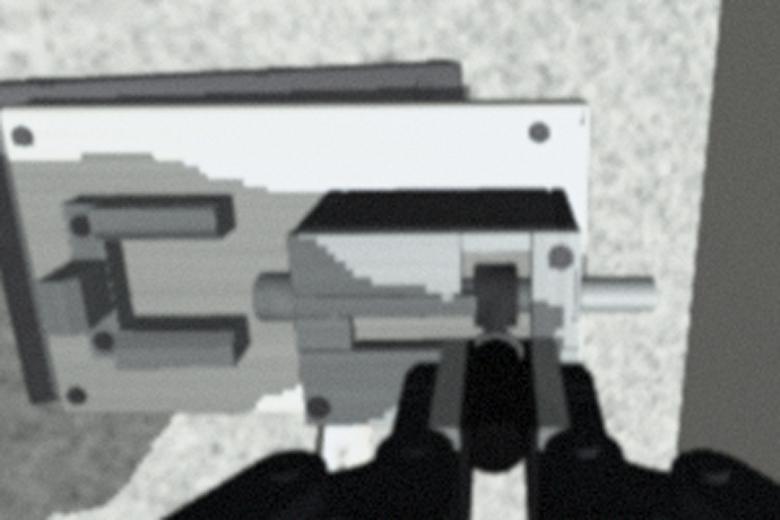

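Emit:
step_arm([
  [[0.0002,0.0048,0.003],[0,0,-4],0.0],
  [[0.0007,0.0095,0.003],[0,0,-8],0.0],
  [[0.0015,0.0142,0.003],[0,0,-12],0.0],
  [[0.0026,0.0189,0.003],[0,0,-16],0.0],
  [[0.0041,0.0234,0.003],[0,0,-20],0.0],
  [[0.0059,0.0278,0.003],[0,0,-24],0.0],
  [[0.008,0.0321,0.003],[0,0,-28],0.0],
  [[0.0104,0.0362,0.003],[0,0,-32],0.0],
  [[0.0117,0.0382,0.003],[0,0,-34],0.0],
  [[0.0117,0.0382,0.003],[0,0,-34],0.0],
])

```text
t: 5.35
position: [0.596, -0.1199, 0.1624]
tool_rot: [-50.6, 48.6, -147.3]
wrist_force: [-2.4, 12.6, -6.8]
width: 0.0095
```

```bash
python3 - <<'E'
from h import *
s,p,T=tool();print(p,s['width'],s['joints'])
O,S=SL((.5565,-.0636,.052),np.radians(-89))
print(1e3*S.T@(p-O), S.T@s['wrist_force']);t=S.T@T;print(t, np.degrees(np.arctan2(-t[1,0],-t[2,0])))
cap('wrist','w4.png')
w=cv2.imread('pics/w4.png');cv2.imwrite('pics/w4c.png',cv2.resize(w[100:300,60:360],None,fx=2.6,fy=2.6,interpolation=cv2.INTER_CUBIC))
E
```

```text
[ 0.596  -0.1199  0.1624] 0.009486000676368594 [-10.4517  73.9677  39.3229  43.4281  -9.1186 100.0424 -82.1416]
[98.3472 38.5423 76.0044] [-14.302   -2.1657  -0.7936]
[[-0.002  -0.0026  1.    ]
 [-0.562   0.8271  0.001 ]
 [-0.8271 -0.562  -0.0031]] 34.1974683898718
```

View pics/w4c.png

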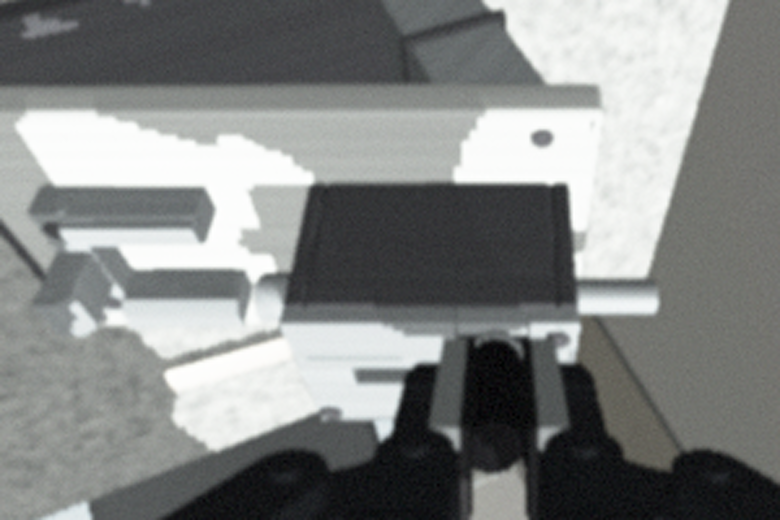

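Emit:
step_arm([
  [[0,0,0.001],[0,0,0],0.0],
  [[0,0,0.0],[0,0,0],0.0],
  [[0,0,-0.001],[0,0,0],0.0],
  [[0,0,-0.002],[0,0,0],0.0],
  [[0,0,-0.003],[0,0,0],0.0],
  [[0,0,-0.004],[0,0,0],0.0],
  [[0,0,-0.005],[0,0,0],0.0],
  [[0,0,-0.006],[0,0,0],0.0],
  [[0,0,-0.0065],[0,0,0],0.0],
  [[0,0,-0.0065],[0,0,0],0.0],
])

```text
t: 6.65
position: [0.5957, -0.1133, 0.1594]
tool_rot: [-50.7, 48.7, -147.3]
wrist_force: [-0.3, 6.2, -3.2]
width: 0.0097
```

```bash
python3 - <<'E'
from h import *
s,p,T=tool();print(p,s['width'],s['joints'])
O,S=SL((.5565,-.0636,.052),np.radians(-89))
print(1e3*S.T@(p-O), S.T@s['wrist_force']);t=S.T@T;print(np.degrees(np.arctan2(-t[1,0],-t[2,0])))
E
```

```text
[ 0.5957 -0.1133  0.1594] 0.009669706908596214 [-10.9665  74.0911  39.1994  43.7084  -9.3798  99.9034 -82.6071]
[91.094  38.3495 76.0433] [-6.9384 -0.2224 -0.3103]
34.19725163838519
```

In the notch: travel ≈ 25.6 mm, and the pull force is falling as the notch takes the load. Now release and back off.

Emit:
step_arm([
  [[0,0,-0.001],[0,0,0],0.0],
  [[0,0,-0.001],[0,0,0],0.02],
  [[0,0,-0.001],[0,0,0],0.04],
  [[0,0,-0.001],[0,0,0],0.05],
  [[0,0,-0.001],[0,0,0],0.05],
  [[-0.005,0,-0.001],[0,0,0],0.05],
  [[-0.02,0,-0.001],[0,0,0],0.05],
  [[-0.04,0,-0.001],[0,0,0],0.05],
  [[-0.06,0,-0.001],[0,0,0],0.05],
  [[-0.08,0,-0.001],[0,0,0],0.05],
])

```text
t: 7.9
position: [0.6274, -0.0855, 0.2151]
tool_rot: [-50.0, 49.1, -146.5]
wrist_force: [-0.6, 0.1, -0.2]
width: 0.0501
```

```bash
python3 - <<'E'
from h import *
s,p,T=tool();print(p,T,s['width'],s['joints'],s['wrist_force'])
cap('wrist','w5.png');cap('side','s5.png')
w=cv2.imread('pics/w5.png');s=cv2.imread('pics/s5.png')[120:225,190:310]
cv2.imwrite('pics/w5c.png',np.hstack([w,cv2.resize(s,(288,252)) if 0 else cv2.copyMakeBorder(cv2.resize(s,(288,252)),0,132,0,0,cv2.BORDER_CONSTANT)]))
E
```

```text
[ 0.6274 -0.0855  0.2151] [[-0.5456  0.8378  0.0175]
 [-0.3607 -0.2159 -0.9073]
 [-0.7564 -0.5014  0.42  ]] 0.05005405229968957 [ -8.604   74.9402  35.8522  24.6487  -7.3219 115.9456 -85.6923] [-0.629   0.1108 -0.2487]
```

View pics/w5c.png

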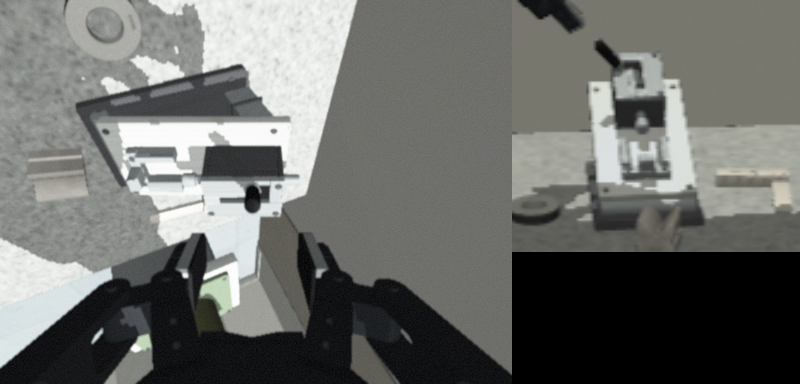

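Handle stays over at the notch with the plunger back (seen in both views). Next I go above the plate with the tool down.

```bash
python3 - <<'E'
from h import *
M=np.array([[0,0,1.],[0,1,0],[-1,0,0]])
d,r=delta(np.array([.435,.34,.24]),M);print(d,r,np.linalg.norm(r))
s,p,T=tool()
# world: rotation about own axis, rows
for k in range(1,11): print(np.round(d*k/10,3),np.round(r*k/10,1))
E
```

```text
[-0.0656 -0.2635 -0.3789] [-91.9289  -6.6999  45.4121] 102.75247708037907
[-0.007 -0.026 -0.038] [-9.2 -0.7  4.5]
[-0.013 -0.053 -0.076] [-18.4  -1.3   9.1]
[-0.02  -0.079 -0.114] [-27.6  -2.   13.6]
[-0.026 -0.105 -0.152] [-36.8  -2.7  18.2]
[-0.033 -0.132 -0.189] [-46.   -3.3  22.7]
[-0.039 -0.158 -0.227] [-55.2  -4.   27.2]
[-0.046 -0.184 -0.265] [-64.4  -4.7  31.8]
[-0.052 -0.211 -0.303] [-73.5  -5.4  36.3]
[-0.059 -0.237 -0.341] [-82.7  -6.   40.9]
[-0.066 -0.264 -0.379] [-91.9  -6.7  45.4]
```

Emit:
step_arm([
  [[-0.015,-0.02,-0.025],[-7,-0.5,3.5],0.05],
  [[-0.025,-0.05,-0.06],[-17,-1,8],0.05],
  [[-0.03,-0.08,-0.105],[-27,-2,13],0.05],
  [[-0.035,-0.105,-0.15],[-36.8,-2.7,18.2],0.05],
  [[-0.04,-0.132,-0.189],[-46,-3.3,22.7],0.05],
  [[-0.045,-0.158,-0.227],[-55.2,-4,27.2],0.05],
  [[-0.05,-0.184,-0.265],[-64.4,-4.7,31.8],0.05],
  [[-0.055,-0.211,-0.303],[-73.5,-5.4,36.3],0.05],
  [[-0.06,-0.237,-0.341],[-82.7,-6,40.9],0.05],
  [[-0.066,-0.264,-0.379],[-91.9,-6.7,45.4],0.05],
])

```text
t: 9.25
position: [0.4323, 0.3408, 0.2407]
tool_rot: [177.4, 89.9, 177.7]
wrist_force: [0.7, 0.7, -0.2]
width: 0.0498
```

```bash
python3 - <<'E'
from h import *
s,p,T=tool();print(p,T,s['width'],s['joints'],s['wrist_force'])
cap('wrist','w6.png')
E
```

```text
[0.4323 0.3408 0.2407] [[-0.0021 -0.0059  1.    ]
 [ 0.0001  1.      0.0059]
 [-1.      0.0001 -0.0021]] 0.04977812751257933 [-44.1008  39.205    4.8742  91.1378  -4.1304  49.9199 -37.3159] [ 0.7071  0.6508 -0.1858]
```

View pics/w6.png

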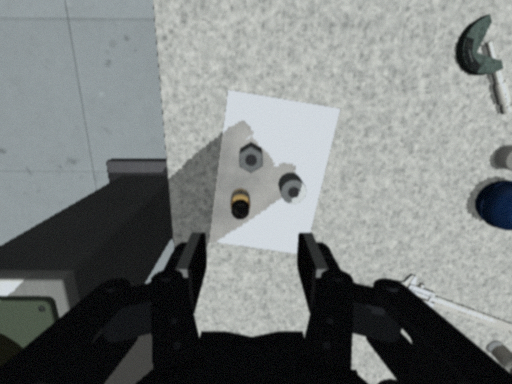

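```bash
python3 - <<'E'
from h import *
w=cv2.imread('pics/w6.png');cv2.imwrite('pics/w6c.png',cv2.resize(w[130:225,215:315],None,fx=6,fy=6,interpolation=cv2.INTER_CUBIC))
g=cv2.cvtColor(w,cv2.COLOR_BGR2GRAY)[130:185,225:280];print(g[::3,::3])
E
```

```text
[[192 156 158 163 166 165 166 172 165 194 212 214 214 213 215 212 214 214
  211]
 [157 154 153 164 166 169 176 175 171 182 217 212 213 209 214 216 211 215
  212]
 [158 158 156 167 171 170 173 174 192 195 211 216 214 213 215 215 214 213
  216]
 [161 159 159 167 170 169 172 188 178 173 199 215 216 214 212 215 213 212
  212]
 [157 153 160 165 168 170 173 167 132 130 169 207 216 211 214 215 214 215
  214]
 [157 154 158 162 167 169 152  69  41  46  71 170 211 217 212 214 214 214
  215]
 [151 146 159 159 168 118  44  63 101  95  60  37 131 206 214 211 216 212
  212]
 [151 155 158 161 165  78  83 107 112 113 109  83  80 174 205 213 214 214
  213]
 [146 149 158 163 165 112 113 105  89  84 110 115 104 159 171 211 211 213
  216]
 [147 147 158 152 153 109 108  73  48  51  70 116 111 158 163 187 214 213
  212]
 [148 154 153 152 152 102 112  58  56  49  56 110 104 149 161 163 203 214
  214]
 [151 150 155 152 148 113 107  79  49  50  78 110 104 152 157 162 177 213
  199]
 [151 155 157 156 155 109 112 115 101  95 110 113 121 155 160 159 175 194
  175]
 [153 156 160 160 154 155 138 113 105 109 108 138 159 159 165 165 163 166
  164]
 [150 154 160 155 154 155 154 155 127 131 153 157 161 162 164 169 168 168
  166]
 [149 151 151 152 149 156 152 156 153 151 155 158 161 162 162 169 165 163
  170]
 [147 153 149 145 149 148 143 146 147 153 151 151 162 164 164 171 164 163
  137]
 [150 151 152 146 148 142 148 150 154 154 154 155 164 163 165 167 165 168
   81]
 [148 151 142 147 150 147 149 153 152 154 156 157 159 164 169 167 172 169
   61]]
```

View pics/w6c.png

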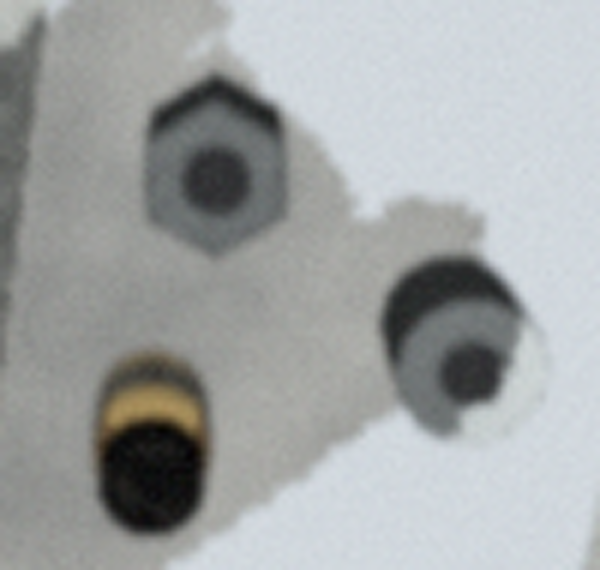

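```bash
python3 - <<'E'
from h import *
f=lambda u,v:(215+(u+.5)/6-.5,130+(v+.5)/6-.5)
c=eyes.camera_info('wrist')
Q=np.array([onz('wrist',*f(u,v),.053,c)[:2] for u,v in((215,100),(149,138),(148,213),(214,256),(287,211),(284,136))])
ctr=Q.mean(0);print(Q,ctr)
a=[np.degrees(np.arctan2(*(q-ctr)[::-1])) for q in Q];print(a,np.linalg.norm(Q-ctr,axis=1)); print([(x+30)%60-30 for x in a])
print('bore',onz('wrist',*f(216,180),.053,c))
print('vial',onz('wrist',*f(152,480),.069,c),'round',onz('wrist',*f(474,372),.051,c))
E
```

```text
[[0.4278 0.3754]
 [0.4158 0.3682]
 [0.4157 0.3541]
 [0.4281 0.3461]
 [0.4416 0.355 ]
 [0.4406 0.369 ]] [0.4283 0.3613]
[np.float64(91.89518051191862), np.float64(151.13835670575565), np.float64(-150.23124949556578), np.float64(-90.49074700561498), np.float64(-25.37560586410893), np.float64(32.05089684374586)] [0.0141 0.0142 0.0145 0.0152 0.0147 0.0145]
[np.float64(-28.104819488081375), np.float64(-28.861643294244345), np.float64(29.768750504434223), np.float64(29.509252994385022), np.float64(-25.37560586410893), np.float64(-27.94910315625414)]
bore [0.4283 0.3606 0.053 ]
vial [0.4174 0.3071 0.069 ] round [0.4787 0.3236 0.051 ]
```

Emit:
step_arm([
  [[0.014,0.003,-0.001],[0,0,0],0.05],
  [[0.03,0.006,-0.002],[-0.5,0,0],0.05],
  [[0.045,0.009,-0.003],[-1,0,0],0.05],
  [[0.06,0.012,-0.004],[-1,0,0],0.05],
  [[0.075,0.015,-0.004],[-1,0,0],0.05],
  [[0.09,0.017,-0.004],[-1,0,0],0.05],
  [[0.1,0.019,-0.004],[-1,0,0],0.05],
  [[0.11,0.019,-0.004],[-1,0,0],0.05],
  [[0.12,0.019,-0.004],[-1,0,0],0.05],
  [[0.12,0.019,-0.004],[-1,0,0],0.05],
])

```text
t: 10.55
position: [0.4247, 0.3649, 0.1207]
tool_rot: [115.6, 89.6, 117.7]
wrist_force: [-1.3, -0.6, 0.8]
width: 0.0501
```

```bash
python3 - <<'E'
from h import *
s,p,T=tool();print(p,T,s['width'],s['joints'],s['wrist_force'])
cap('wrist','w7.png')
w=cv2.imread('pics/w7.png');cv2.imwrite('pics/w7c.png',cv2.resize(w[130:290,170:330],None,fx=3.7,fy=3.7,interpolation=cv2.INTER_CUBIC))
E
```

```text
[0.4247 0.3649 0.1207] [[-0.0033 -0.0358  0.9994]
 [ 0.0063  0.9993  0.0358]
 [-1.      0.0064 -0.0031]] 0.050094035753908535 [-45.3027  49.6393   3.0323  96.491   -4.8497  33.8942 -37.2634] [-1.2781 -0.5584  0.8   ]
```

View pics/w7c.png

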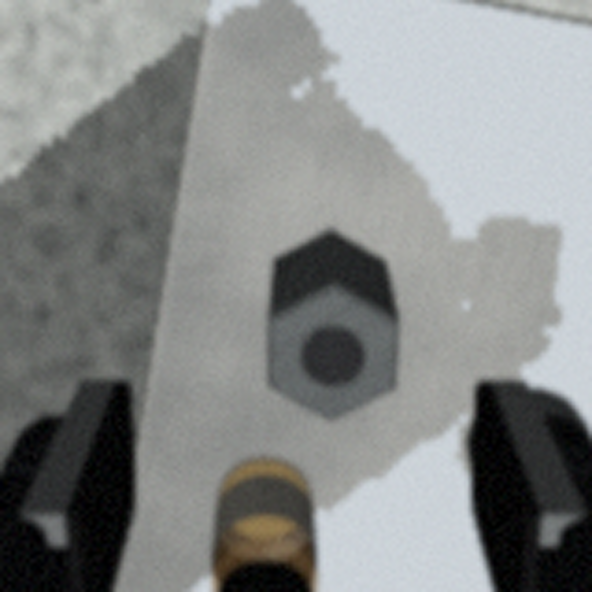

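```bash
python3 - <<'E'
from h import *
s,p,T=tool();print(p,T[:,2])
f=lambda u,v:(170+(u+.5)/3.7-.5,130+(v+.5)/3.7-.5)
c=eyes.camera_info('wrist')
Q=np.array([onz('wrist',*f(u,v),.053,c)[:2] for u,v in((334,284),(269,322),(268,384),(330,420),(397,385),(397,318))])
ctr=Q.mean(0);print(ctr)
a=[np.degrees(np.arctan2(*(q-ctr)[::-1])) for q in Q];print(np.linalg.norm(Q-ctr,axis=1)); print([(x)%60-30 for x in a])
print('bore',onz('wrist',*f(333,355),.053,c), 'vial',proj('wrist',[0,0,0],c))
print('base top corner',onz('wrist',*f(330,230),.015,c))
E
```

```text
[0.4248 0.3651 0.1211] [ 0.9994  0.0358 -0.0026]
[0.4313 0.3555]
[0.0146 0.0142 0.0146 0.0148 0.0148 0.0147]
[np.float64(1.393848119095452), np.float64(4.309321914678009), np.float64(-0.04023080060150619), np.float64(0.6251663755740822), np.float64(3.727708909639169), np.float64(2.69366256622272)]
bore [0.4314 0.355  0.053 ] vial [-93.6916 453.2744]
base top corner [0.4311 0.369  0.015 ]
```

```bash
python3 - <<'E'
from h import *
y=np.radians(2.1);z=np.array([np.cos(y),np.sin(y),0]);x=np.array([0,0,-1.]);M=np.column_stack([x,np.cross(z,x),z])
print(delta(np.array([.4313,.3553,.052]),M))
E
```

```text
(array([ 0.0691, -0.0105,  0.0063]), array([-0.0473, -0.1504, -0.3903]))
```

Emit:
step_arm([
  [[0.005,-0.006,0.004],[0,0,0],0.05],
  [[0.012,-0.01,0.006],[0,0,-0.4],0.05],
  [[0.025,-0.0105,0.0063],[0,0,-0.4],0.05],
  [[0.037,-0.0105,0.0063],[0,0,-0.4],0.05],
  [[0.05,-0.0105,0.0063],[0,0,-0.4],0.05],
  [[0.06,-0.0105,0.0063],[0,0,-0.4],0.05],
  [[0.066,-0.0105,0.0063],[0,0,-0.4],0.05],
  [[0.0691,-0.0105,0.0063],[0,0,-0.4],0.05],
  [[0.0691,-0.0105,0.0063],[0,0,-0.4],0.05],
  [[0.0691,-0.0105,0.0063],[0,0,-0.4],0.05],
])

```text
t: 11.85
position: [0.4314, 0.3553, 0.0522]
tool_rot: [178.1, 89.9, -179.8]
wrist_force: [-0.3, 0.0, -1.3]
width: 0.0498
```

```bash
python3 - <<'E'
from h import *
s,p,T=tool();print(p,T,s['width'],s['wrist_force'])
cap('wrist','w8.png')
w=cv2.imread('pics/w8.png');cv2.imwrite('pics/w8c.png',cv2.resize(w[150:340,150:350],None,fx=3.1,fy=3.1,interpolation=cv2.INTER_CUBIC))
E
```

```text
[0.4314 0.3553 0.0522] [[-0.0022 -0.0358  0.9994]
 [-0.      0.9994  0.0358]
 [-1.      0.0001 -0.0022]] 0.04983035100426231 [-0.3046  0.0395 -1.3031]
```

View pics/w8c.png

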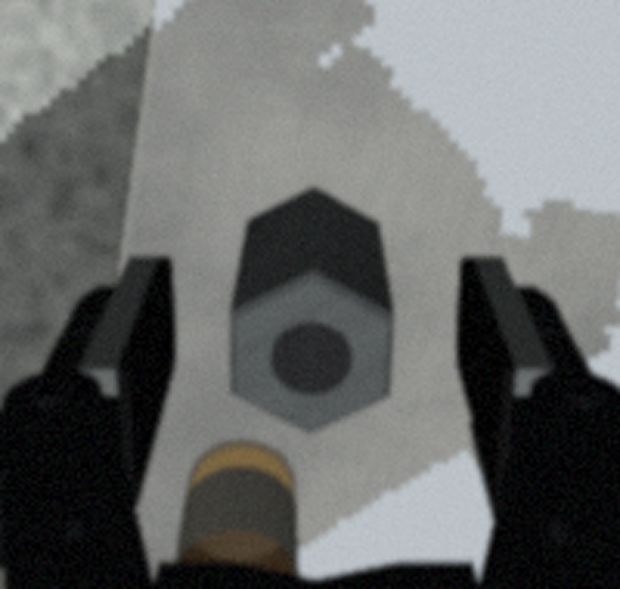

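```bash
python3 - <<'E'
from h import *
f=lambda u,v:(150+(u+.5)/3.1-.5,150+(v+.5)/3.1-.5)
c=eyes.camera_info('wrist')
Q=np.array([onz('wrist',*f(u,v),.053,c)[:2] for u,v in((315,272),(232,311),(231,393),(310,432),(390,393),(391,310))])
ctr=Q.mean(0);print(ctr)
a=[np.degrees(np.arctan2(*(q-ctr)[::-1])) for q in Q];print(np.linalg.norm(Q-ctr,axis=1)); print([(x)%60-30 for x in a])
print('bore',onz('wrist',*f(311,358),.053,c))
E
```

```text
[0.431  0.3559]
[0.0143 0.0145 0.015  0.0148 0.0147 0.0147]
[np.float64(-0.1852624928613693), np.float64(0.8496560879204083), np.float64(1.6324106072050313), np.float64(1.0728975788245236), np.float64(1.9312356135400073), np.float64(3.8788680803863897)]
bore [0.4309 0.355  0.053 ]
```

Centred within 1 mm and about 0.5° in yaw; close on it and lift.

Emit:
step_arm([
  [[0,0,0],[0,0,0],0.035],
  [[0,0,0],[0,0,0],0.02],
  [[0,0,0],[0,0,0],0.01],
  [[0,0,0],[0,0,0],0.01],
  [[0,0,0],[0,0,0],0.01],
  [[-0.005,0,0],[0,0,0],0.01],
  [[-0.02,0,0],[0,0,0],0.01],
  [[-0.05,0,0],[0,0,0],0.01],
  [[-0.09,0,0],[0,0,0],0.01],
  [[-0.12,0,0],[0,0,0],0.01],
])

```text
t: 13.15
position: [0.4318, 0.3554, 0.1748]
tool_rot: [135.2, 89.9, 137.2]
wrist_force: [0.2, -0.1, -2.6]
width: 0.0248
```

```bash
python3 - <<'E'
from h import *
s,p,T=tool();print(p,T,s['width'],s['wrist_force'])
cap('wrist','w9.png')
w=cv2.imread('pics/w9.png');cv2.imwrite('pics/w9c.png',cv2.resize(w[150:340,150:350],None,fx=3.1,fy=3.1,interpolation=cv2.INTER_CUBIC))
# target: above slot
O,S=SL((.5565,-.0636,.052),np.radians(-89))
z=S[:,1];x=-S[:,2];M=np.column_stack([x,np.cross(z,x),z])
P=O+S@[.004,0,.037+.05];print(P);d,r=delta(P,M);print(d,r,np.linalg.norm(r))
for k in range(1,11): print(np.round(d*k/10,3),np.round(r*k/10,1))
E
```

```text
[0.4318 0.3554 0.1748] [[-0.0011 -0.0358  0.9994]
 [ 0.001   0.9994  0.0358]
 [-1.      0.0011 -0.0011]] 0.024788369555533527 [ 0.2164 -0.0647 -2.6157]
[ 0.5559 -0.0305  0.1325]
[ 0.0442 -0.3908  0.1093] [  1.0008   0.334  -25.2002] 25.222293627220733
[ 0.004 -0.039  0.011] [ 0.1  0.  -2.5]
[ 0.009 -0.078  0.022] [ 0.2  0.1 -5. ]
[ 0.013 -0.117  0.033] [ 0.3  0.1 -7.6]
[ 0.018 -0.156  0.044] [  0.4   0.1 -10.1]
[ 0.022 -0.195  0.055] [  0.5   0.2 -12.6]
[ 0.027 -0.234  0.066] [  0.6   0.2 -15.1]
[ 0.031 -0.274  0.077] [  0.7   0.2 -17.6]
[ 0.035 -0.313  0.087] [  0.8   0.3 -20.2]
[ 0.04  -0.352  0.098] [  0.9   0.3 -22.7]
[ 0.044 -0.391  0.109] [  1.    0.3 -25.2]
```

View pics/w9c.png

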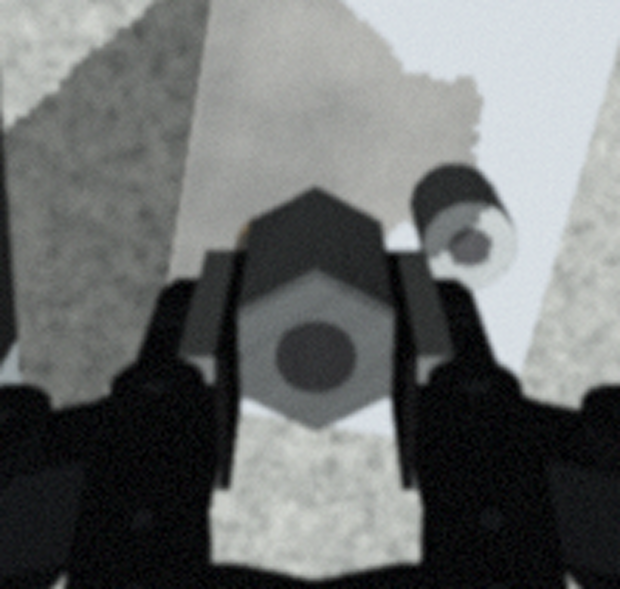

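Hex is square in the pads. Carry it over the slot, tilted to the slope.

Emit:
step_arm([
  [[0.0,-0.025,0.007],[0,0,-1.5],0.01],
  [[0.003,-0.065,0.018],[0,0,-4],0.01],
  [[0.006,-0.117,0.033],[0,0,-7.6],0.01],
  [[0.01,-0.168,0.047],[0.4,0,-11],0.01],
  [[0.015,-0.22,0.062],[0.5,0,-14.5],0.01],
  [[0.02,-0.27,0.076],[0.7,0,-18],0.01],
  [[0.026,-0.32,0.09],[0.9,0.3,-21],0.01],
  [[0.031,-0.36,0.101],[1,0.3,-23.5],0.01],
  [[0.034,-0.385,0.109],[1,0.3,-25.2],0.01],
  [[0.035,-0.3865,0.1093],[1,0.3,-25.2],0.01],
])

```text
t: 14.45
position: [0.5558, -0.0274, 0.1417]
tool_rot: [-90.0, 65.0, -89.0]
wrist_force: [-1.2, -0.3, -2.0]
width: 0.0252
```

Emit:
step_arm([
  [[0,0,0],[0,0,0],0.01],
  [[0,0,0],[0,0,0],0.01],
  [[0,0,0],[0,0,0],0.01],
  [[0,0,0],[0,0,0],0.01],
  [[0,0,0],[0,0,0],0.01],
  [[0,0,0],[0,0,0],0.01],
  [[0,0,0],[0,0,0],0.01],
  [[0,0,0],[0,0,0],0.01],
  [[0,0,0],[0,0,0],0.01],
  [[0,0,0],[0,0,0],0.01],
])

```text
t: 15.7
position: [0.5558, -0.0274, 0.1417]
tool_rot: [-90.0, 64.9, -89.0]
wrist_force: [0.0, -0.1, -1.4]
width: 0.0247
```

```bash
python3 - <<'E'
from h import *
s,p,T=tool();print(p,s['width'],s['wrist_force'],s['joints'])
O,S=SL((.5565,-.0636,.052),np.radians(-89))
print(1e3*S.T@(p-O));print(S.T@T)
c=eyes.camera_info('wrist');np.save('c10.npy',c)
cap('wrist','w10.png');cap('side','s10.png');cap('scene','sc10.png')
w=cv2.imread('pics/w10.png');cv2.imwrite('pics/w10c.png',cv2.resize(w,(800,600),interpolation=cv2.INTER_CUBIC))
s=cv2.imread('pics/s10.png')[100:225,180:330];cv2.imwrite('pics/s10c.png',cv2.resize(s,None,fx=4.5,fy=4.5,interpolation=cv2.INTER_CUBIC))
E
```

```text
[ 0.5558 -0.0274  0.1417] 0.02467952498229647 [ 0.027  -0.1095 -1.4463] [-22.77    52.054   19.3779  96.5357  15.5655  38.1859 -21.7835]
[ 5.0559 -0.115  96.6111]
[[ 0.0009 -1.      0.0012]
 [-0.0003  0.0012  1.    ]
 [-1.     -0.0009 -0.0003]]
```

View pics/w10c.png

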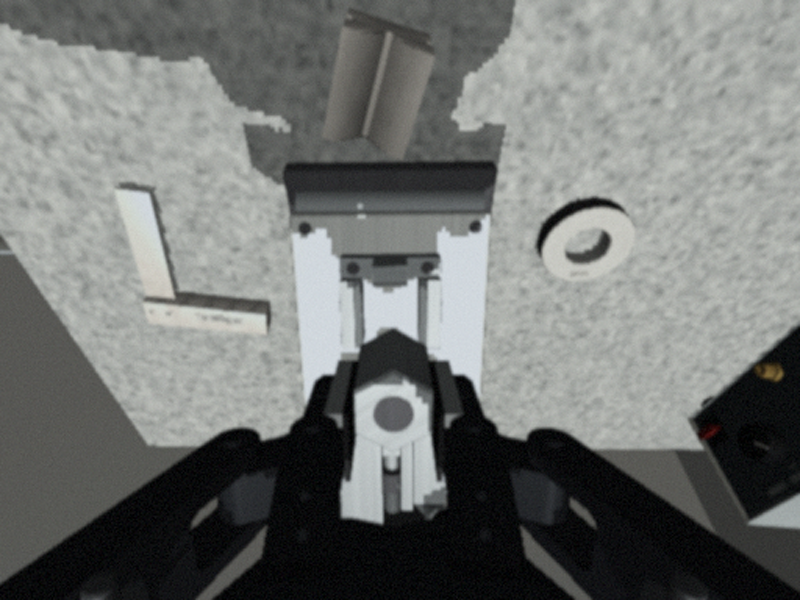

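View pics/s10c.png

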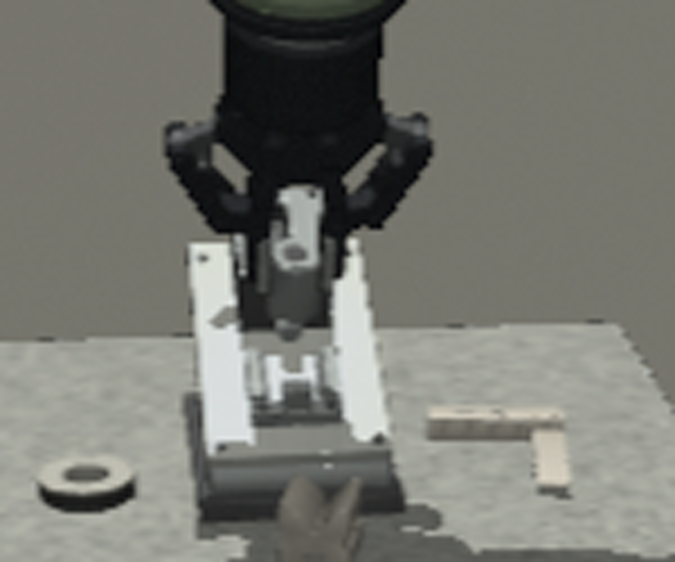

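```bash
python3 - <<'E'
from h import *
w=cv2.imread('pics/w10.png');cv2.imwrite('pics/w10d.png',cv2.resize(w[125:290,175:330],None,fx=3.6*1,fy=3.6,interpolation=cv2.INTER_CUBIC))
E
```

```text
(no output)
```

View pics/w10d.png

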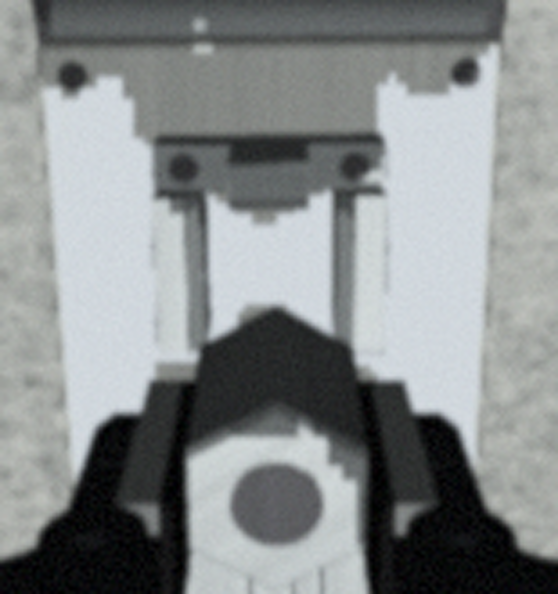

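```bash
python3 - <<'E'
from h import *
c=np.load('c10.npy',allow_pickle=True).item()
O,S=SL((.5565,-.0636,.052),np.radians(-89))
f=lambda u,v:(175+(u+.5)/3.6-.5,125+(v+.5)/3.6-.5)
def onp(u,v,zs):
    o,d=ray('wrist',*f(u,v),c);q=S.T@(o-O);e=S.T@d;return 1e3*(q+e*(zs-q[2])/e[2])
for n,u,v,z in [('lowcornL',40,43,0),('lowcornR',502,43,0),('barL',155,160,.01),('barR',383,160,.01),('scrL',184,168,.01),('scrR',355,167,.01),('wallOL',155,260,.0155),('wallOR',385,260,.0155),('inL',208,250,0),('inR',332,250,0),('inL2',209,300,0),('inR2',334,300,0),('postbackL',230,150,.028),('postbackR',308,150,.028),('edgeL',66,400,0),('edgeR',482,400,0),('tblscrL',72,76,0),('tblscrR',464,72,0),('hexbot',275,309,.0596),('hexL',200,350,.0596),('hexR',357,350,.0596),('bore',277,503,.0976)]:
    print(n,onp(u,v,z))
E
```

```text
lowcornL [-45.3612 -50.0958   0.    ]
lowcornR [-45.2019  48.2566   0.    ]
barL [-22.1828 -25.3784  10.    ]
barR [-22.0979  22.6098  10.    ]
scrL [-20.4406 -19.3263  10.    ]
scrR [-20.5934  16.7481  10.    ]
wallOL [ -1.8227 -25.5297  15.5   ]
wallOR [-1.7301 23.0966 15.5   ]
inL [  1.1739 -15.3585   0.    ]
inR [ 1.227  12.7508  0.    ]
inL2 [ 13.3188 -15.3933   0.    ]
inR2 [13.3753 13.3938  0.    ]
postbackL [-28.4606  -8.7447  28.    ]
postbackR [-28.4343   6.2232  28.    ]
edgeL [ 38.7338 -49.9442   0.    ]
edgeR [38.9424 49.009   0.    ]
tblscrL [-38.3254 -43.7241   0.    ]
tblscrR [-39.0449  40.4973   0.    ]
hexbot [-8.3301 -0.143  59.6   ]
hexL [ -0.8313 -12.9647  59.6   ]
hexR [-0.7768 13.848  59.6   ]
bore [ 5.0428  0.1123 97.6   ]
```

Emit:
step_arm([
  [[0.004,0.001,-0.0007],[0,0,0],0.01],
  [[0.01,0.0025,-0.0014],[0,0,0],0.01],
  [[0.018,0.0025,-0.0014],[0,0,0],0.01],
  [[0.026,0.0025,-0.0014],[0,0,0],0.01],
  [[0.034,0.0025,-0.0014],[0,0,0],0.01],
  [[0.04,0.0025,-0.0014],[0,0,0],0.01],
  [[0.044,0.0025,-0.0014],[0,0,0],0.01],
  [[0.047,0.0025,-0.0014],[0,0,0],0.01],
  [[0.05,0.0025,-0.0014],[0,0,0],0.01],
  [[0.052,0.0025,-0.0014],[0,0,0],0.01],
])

```text
t: 17.1
position: [0.5547, -0.0471, 0.0934]
tool_rot: [-90.0, 65.0, -89.0]
wrist_force: [-0.4, -0.4, -1.9]
width: 0.0243
```

```bash
cat >> h.py <<'E'
O,S=SL((.5565,-.0636,.052),np.radians(-89)); O=O+S@[-.0004,-.0012,0]
def st():
    s,p,T=tool();print('xyz_s',1e3*S.T@(p-O),'F',S.T@s['wrist_force'],'w',s['width'],'Tq',S.T@s['wrist_torque'],'t',s['t'])
E
python3 - <<'E'
from h import *
st()
cap('wrist','w11.png');cap('side','s11.png')
w=cv2.imread('pics/w11.png');s=cv2.imread('pics/s11.png')[130:225,195:305]
cv2.imwrite('pics/w11c.png',np.hstack([cv2.resize(w[120:310,165:345],(400,422),interpolation=cv2.INTER_CUBIC),cv2.resize(s,(400,422),interpolation=cv2.INTER_CUBIC)]))
E
```

```text
xyz_s [ 2.9686 -0.3142 44.508 ] F [-0.5058 -0.4433 -1.9156] w 0.024250212670382614 Tq [0.0031 0.6166 0.0338] t 17.1
```

View pics/w11c.png

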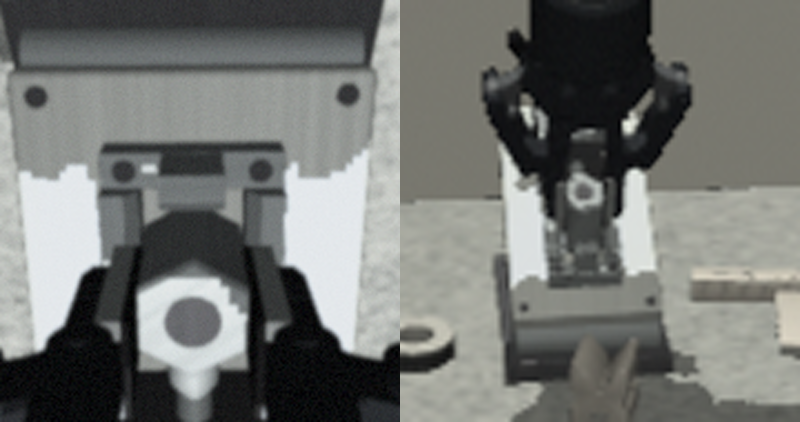

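Between the walls with no contact force. Lower to the floor.

Emit:
step_arm([
  [[0.001,0,0],[0,0,0],0.01],
  [[0.002,0,0],[0,0,0],0.01],
  [[0.003,0,0],[0,0,0],0.01],
  [[0.004,0,0],[0,0,0],0.01],
  [[0.005,0,0],[0,0,0],0.01],
  [[0.006,0,0],[0,0,0],0.01],
  [[0.007,0,0],[0,0,0],0.01],
  [[0.0076,0,0],[0,0,0],0.01],
  [[0.008,0,0],[0,0,0],0.01],
  [[0.008,0,0],[0,0,0],0.01],
])

```text
t: 18.45
position: [0.5547, -0.05, 0.0874]
tool_rot: [-89.9, 65.0, -89.0]
wrist_force: [-10.2, 13.2, 30.1]
width: 0.0244
```

```bash
python3 -c "
from h import *
st()"
```

```text
xyz_s [ 3.0189 -0.3859 37.8208] F [ 0.5424 -9.9762 32.9298] w 0.024378566896360757 Tq [-1.9707  0.0963 -0.035 ] t 18.45
```

Emit:
step_arm([
  [[0,0,-0.0004],[0,0,0],0.01],
  [[0,0,-0.0008],[0,0,0],0.01],
  [[0,0.0005,-0.0008],[0,0,0],0.01],
  [[0,0.001,-0.0008],[0,0,0],0.01],
  [[0,0.0015,-0.0008],[0,0,0],0.01],
  [[0,0.002,-0.0008],[0,0,0],0.01],
  [[0,0.0024,-0.0008],[0,0,0],0.01],
  [[0,0.0028,-0.0008],[0,0,0],0.01],
  [[0,0.003,-0.0008],[0,0,0],0.01],
  [[0,0.003,-0.0008],[0,0,0],0.01],
])

```text
t: 19.7
position: [0.5541, -0.0478, 0.0866]
tool_rot: [-89.8, 64.9, -88.9]
wrist_force: [-0.3, -1.2, 9.1]
width: 0.0248
```

```bash
python3 -c "
from h import *
st()"
```

```text
xyz_s [ 0.6958 -0.9373 38.0088] F [ 4.8981 -0.3169  7.7423] w 0.024810351123416598 Tq [-0.0165 -0.5017  0.0044] t 19.7
```

Emit:
step_arm([
  [[0.0003,0.0005,0],[0,0,0],0.01],
  [[0.0003,0.001,0],[0,0,0],0.01],
  [[0.0003,0.0013,0],[0,0,0],0.01],
  [[0.0003,0.0013,0],[0,0,0],0.01],
  [[0.0003,0.0013,0],[0,0,0],0.01],
  [[0.0003,0.0013,0],[0,0,0],0.01],
  [[0.0003,0.0013,0],[0,0,0],0.01],
  [[0.0003,0.0013,0],[0,0,0],0.01],
  [[0.0003,0.0013,0],[0,0,0],0.01],
  [[0.0003,0.0013,0],[0,0,0],0.01],
])

```text
t: 20.95
position: [0.5541, -0.0477, 0.0865]
tool_rot: [-89.8, 64.8, -88.9]
wrist_force: [-2.9, -1.6, 14.2]
width: 0.0244
```

```bash
python3 -c "
from h import *
st()
cap('wrist','w12.png');cap('side','s12.png')
w=cv2.imread('pics/w12.png');s=cv2.imread('pics/s12.png')[130:225,195:305]
cv2.imwrite('pics/w12c.png',np.hstack([cv2.resize(w[120:310,165:345],(400,422),interpolation=cv2.INTER_CUBIC),cv2.resize(s,(400,422),interpolation=cv2.INTER_CUBIC)]))
"
```

```text
xyz_s [ 0.5319 -0.9329 37.9698] F [ 7.4351 -2.9473 12.211 ] w 0.02439872398746718 Tq [-0.4973 -1.0924 -0.0185] t 20.95
```

View pics/w12c.png

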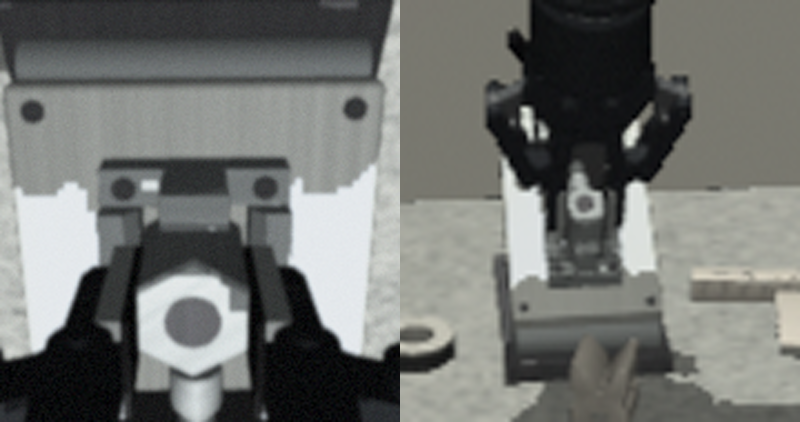

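Emit:
step_arm([
  [[-0.0005,0.001,0],[0,0,0],0.01],
  [[-0.0006,0.0018,0],[0,0,0],0.01],
  [[-0.0006,0.0024,0],[0,0,0],0.01],
  [[-0.0006,0.0024,0],[0,0,0],0.01],
  [[-0.0006,0.0024,0],[0,0,0],0.01],
  [[-0.0006,0.0024,0],[0,0,0],0.01],
  [[-0.0006,0.0024,0],[0,0,0],0.01],
  [[-0.0006,0.0024,0],[0,0,0],0.01],
  [[-0.0004,0.0018,0],[0,0,0],0.01],
  [[-0.0003,0.0012,0],[0,0,0],0.01],
])

```text
t: 22.3
position: [0.5541, -0.0462, 0.0861]
tool_rot: [-89.8, 64.9, -88.9]
wrist_force: [0.0, 0.1, -1.7]
width: 0.0248
```

```bash
python3 -c "
from h import *
st()"
```

```text
xyz_s [-0.9753 -0.9342 38.2389] F [-0.7721  0.044  -1.504 ] w 0.024810583081932333 Tq [0.0011 0.5356 0.0163] t 22.3
```

Emit:
step_arm([
  [[0,0.0005,0],[0,0,0],0.01],
  [[0,0.001,0],[0,0,0],0.01],
  [[0,0.0014,0],[0,0,0],0.01],
  [[0,0.0018,0],[0,0,0],0.01],
  [[0,0.002,0],[0,0,0],0.01],
  [[0,0.002,0],[0,0,0],0.01],
  [[0,0.002,0],[0,0,0],0.01],
  [[0,0.002,0],[0,0,0],0.01],
  [[0,0.002,0],[0,0,0],0.01],
  [[0,0.002,0],[0,0,0],0.01],
])

```text
t: 23.55
position: [0.554, -0.0458, 0.0858]
tool_rot: [-89.8, 64.7, -89.0]
wrist_force: [0.6, -8.9, 6.5]
width: 0.0245
```

```bash
python3 -c "
from h import *
st()
cap('wrist','w13.png')
w=cv2.imread('pics/w13.png')
cv2.imwrite('pics/w13c.png',cv2.resize(w[140:310,165:345],None,fx=3.4,fy=3.4,interpolation=cv2.INTER_CUBIC))
"
```

```text
xyz_s [-1.5011 -0.9592 38.2344] F [10.8754  0.4624  2.1289] w 0.024500883564609048 Tq [-0.0149 -2.207  -0.018 ] t 23.55
```

View pics/w13c.png

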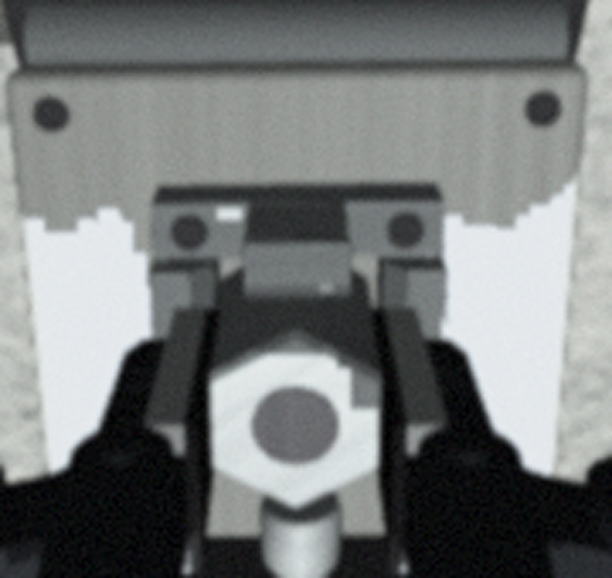

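Stop contact confirmed (10.9 N uphill reaction while hardly pressing on the floor). Seat it down, then release.

Emit:
step_arm([
  [[0.0005,0.0008,0],[0,0,0],0.01],
  [[0.001,0.0006,0],[0,0,0],0.01],
  [[0.0013,0.0005,0],[0,0,0],0.01],
  [[0.0013,0.0005,0],[0,0,0],0.01],
  [[0.001,0.0004,0],[0,0,0],0.01],
  [[0.0006,0.0003,0],[0,0,0],0.01],
  [[0.0006,0.0003,0],[0,0,0],0.015],
  [[0.0006,0.0003,0],[0,0,0],0.03],
  [[0.0006,0.0003,0],[0,0,0],0.04],
  [[0.0006,0.0003,0],[0,0,0],0.04],
])

```text
t: 24.85
position: [0.554, -0.0456, 0.0851]
tool_rot: [-89.8, 64.7, -89.0]
wrist_force: [0.4, -0.4, 0.3]
width: 0.0396
```

```bash
python3 -c "
from h import *
st()
cap('wrist','w14.png');cap('side','s14.png')
w=cv2.imread('pics/w14.png');s=cv2.imread('pics/s14.png')[130:225,195:305]
cv2.imwrite('pics/w14c.png',np.hstack([cv2.resize(w[120:310,165:345],(400,422),interpolation=cv2.INTER_CUBIC),cv2.resize(s,(400,422),interpolation=cv2.INTER_CUBIC)]))
"
```

```text
xyz_s [-2.0219 -0.9555 37.6063] F [0.494  0.4153 0.1538] w 0.03959630510253966 Tq [ 0.0276  0.4539 -0.0328] t 24.85
```

View pics/w14c.png

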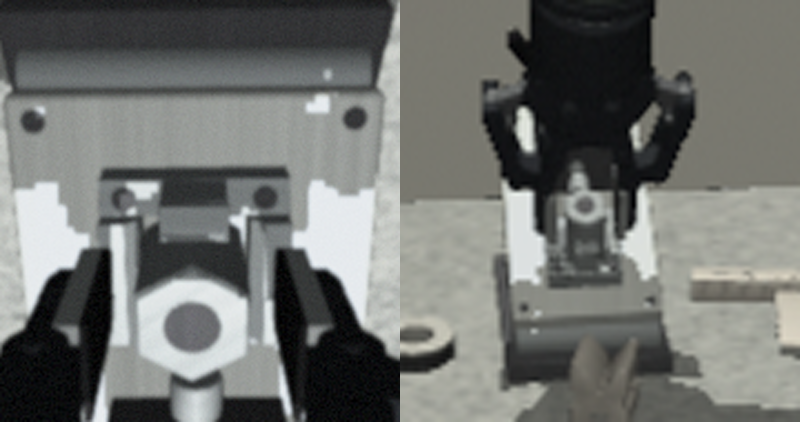

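Emit:
step_arm([
  [[-0.003,0,0],[0,0,0],0.04],
  [[-0.01,0,0],[0,0,0],0.04],
  [[-0.02,0,0],[0,0,0],0.04],
  [[-0.03,0,0],[0,0,0],0.04],
  [[-0.04,0,0],[0,0,0],0.04],
  [[-0.05,0,0],[0,0,0],0.03],
  [[-0.06,0,0],[0,0,0],0.0],
  [[-0.06,0,0],[0,0,0],0.0],
  [[-0.06,0,0],[0,0,0],0.0],
  [[-0.06,0,0],[0,0,0],0.0],
])

```text
t: 26.2
position: [0.5534, -0.0202, 0.1391]
tool_rot: [-89.8, 64.7, -89.1]
wrist_force: [0.7, 0.3, 0.1]
width: 0.0001
```

```bash
python3 -c "
from h import *
st()
c=eyes.camera_info('wrist');np.save('c15.npy',c)
cap('wrist','w15.png');cap('side','s15.png')
w=cv2.imread('pics/w15.png');s=cv2.imread('pics/s15.png')[130:225,195:305]
cv2.imwrite('pics/w15c.png',cv2.resize(w[90:270,160:340],None,fx=3.3,fy=3.3,interpolation=cv2.INTER_CUBIC))
cv2.imwrite('pics/s15c.png',cv2.resize(s,None,fx=5,fy=5,interpolation=cv2.INTER_CUBIC))
"
```

```text
xyz_s [-2.1618 -1.1151 97.2588] F [-0.1869  0.6695  0.1949] w 7.975359365644424e-05 Tq [0.0451 0.4217 0.0206] t 26.2
```

View pics/w15c.png

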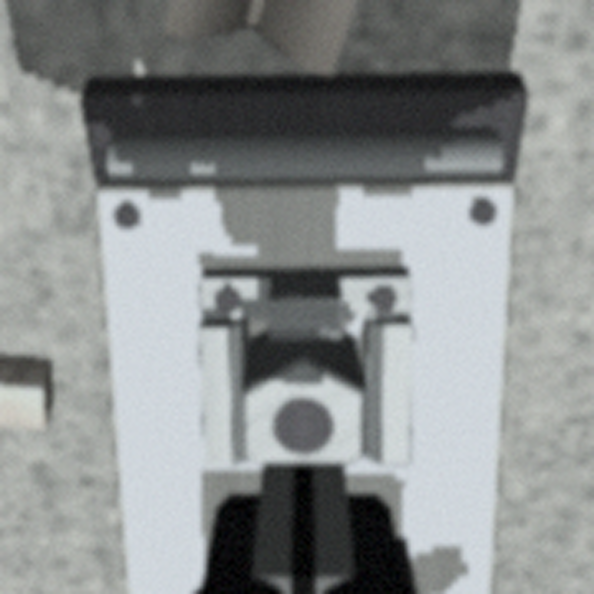

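View pics/s15c.png

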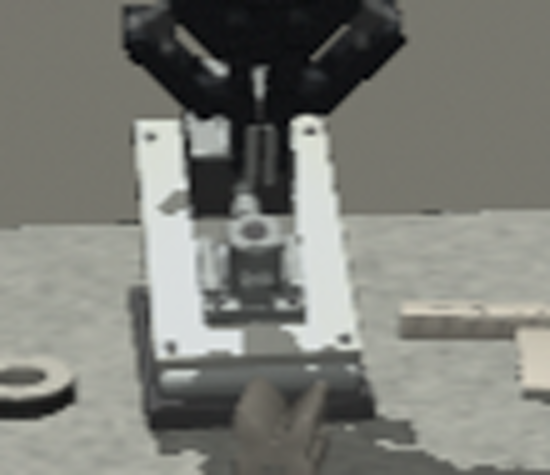

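```bash
python3 - <<'E'
from h import *
c=np.load('c15.npy',allow_pickle=True).item()
f=lambda u,v:(160+(u+.5)/3.3-.5,90+(v+.5)/3.3-.5)
def onp(u,v,zs):
    o,d=ray('wrist',*f(u,v),c);q=S.T@(o-O);e=S.T@d;return 1e3*(q+e*(zs-q[2])/e[2])
for n,u,v,z in [('bore',303,426,.038),('flatL',245,420,.038),('flatR',364,420,.038),('fL1',246,390,.038),('fL2',244,455,.038),('fR1',363,390,.038),('fR2',365,455,.038),('apex',305,357,.038),('lowL',100,186,0),('lowR',513,186,0),('postL',246,331,.028),('postR',352,331,.028),('barL',203,300,.01),('barR',409,300,.01),('wallOL',203,400,.0155),('wallOR',411,400,.0155),('wallend',385,464,.0155),('scr',228,298,.01),('scr',384,298,.01)]: print(n,onp(u,v,z))
E
```

```text
bore [-0.1445 -0.8557 38.    ]
flatL [ -1.573  -13.0814  38.    ]
flatR [-1.4637 12.0153 38.    ]
fL1 [ -8.3599 -12.7179  38.    ]
fL2 [  6.5305 -13.4797  38.    ]
fR1 [-8.2547 11.6965 38.    ]
fR2 [ 6.6445 12.3603 38.    ]
apex [-15.6111  -0.3845  38.    ]
lowL [-44.9668 -48.3569   0.    ]
lowR [-44.5776  48.7567   0.    ]
postL [-18.0613 -13.0631  28.    ]
postR [-17.9649   9.7903  28.    ]
barL [-19.8728 -24.0638  10.    ]
barR [-19.6724  23.9808  10.    ]
wallOL [  2.9976 -24.3513  15.5   ]
wallOR [ 3.209  24.5629 15.5   ]
wallend [19.7678 18.83   15.5   ]
scr [-20.3332 -18.2208  10.    ]
scr [-20.1817  18.1376  10.    ]
```

Measured: hex centre at slope x −0.1, y −0.7 with flats along the walls. I'll verify full seating by pressing lightly on its top with closed fingers and dragging slightly toward the stop.

Emit:
step_arm([
  [[0.012,0,0],[0,0,0],0.0],
  [[0.024,0,0],[0,0,0],0.0],
  [[0.032,0,0],[0,0,0],0.0],
  [[0.036,0,0],[0,0,0],0.0],
  [[0.038,0,0],[0,0,0],0.0],
  [[0.0395,0,0],[0,0,0],0.0],
  [[0.0405,0,0],[0,0,0],0.0],
  [[0.041,0.0005,0],[0,0,0],0.0],
  [[0.041,0.0015,0],[0,0,0],0.0],
  [[0.041,0.002,0],[0,0,0],0.0],
])

```text
t: 27.55
position: [0.5541, -0.0366, 0.1027]
tool_rot: [-89.6, 64.7, -88.9]
wrist_force: [-2.9, 0.5, 24.5]
width: 0.0003
```

```bash
python3 -c "
from h import *
st()"
```

```text
xyz_s [-2.71   -0.718  57.3837] F [ 9.8418 -2.9081 22.4514] w 0.00032483400529638684 Tq [-0.731  -1.878   0.0075] t 27.55
```

Emit:
step_arm([
  [[-0.003,0,0],[0,0,0],0.0],
  [[-0.012,0,0],[0,0,0],0.0],
  [[-0.03,0,0],[0,0,0],0.0],
  [[-0.05,0,0],[0,0,0],0.0],
  [[-0.07,0,0],[0,0,0],0.0],
  [[-0.09,0,0],[0,0,0],0.0],
  [[-0.11,0,0],[0,0,0],0.0],
  [[-0.12,0,0],[0,0,0],0.0],
  [[-0.12,0,0],[0,0,0],0.0],
  [[-0.12,0,0],[0,0,0],0.0],
])

```text
t: 28.8
position: [0.5529, 0.0145, 0.2106]
tool_rot: [-89.7, 64.6, -89.0]
wrist_force: [0.5, -0.5, 0.1]
width: -0.0003
```

```bash
python3 -c "
from h import *
st()
c=eyes.camera_info('wrist');np.save('c16.npy',c)
cap('wrist','w16.png');cap('side','s16.png');cap('scene','sc16.png')
w=cv2.imread('pics/w16.png');s=cv2.imread('pics/s16.png')[130:225,195:305]
cv2.imwrite('pics/w16c.png',np.hstack([cv2.resize(w[100:270,165:335],(400,400),interpolation=cv2.INTER_CUBIC),cv2.resize(s,(400,400),interpolation=cv2.INTER_CUBIC)]))
"
```

```text
xyz_s [ -3.3929  -1.0363 176.7942] F [ 0.4575  0.5273 -0.1527] w -0.0002839474626121701 Tq [0.0173 0.4624 0.0013] t 28.8
```

View pics/w16c.png

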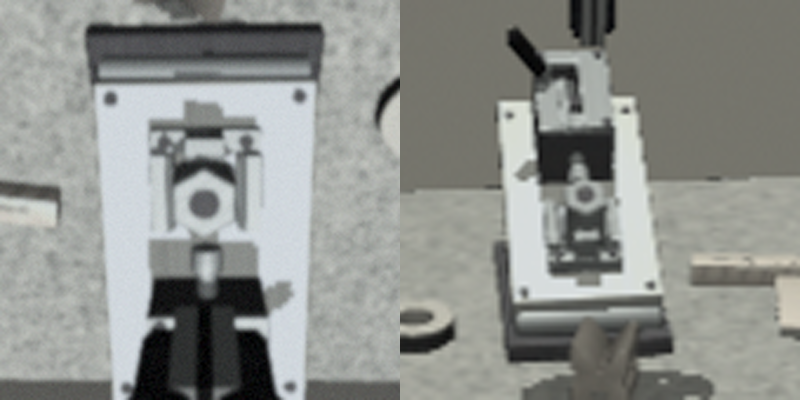

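View pics/sc16.png

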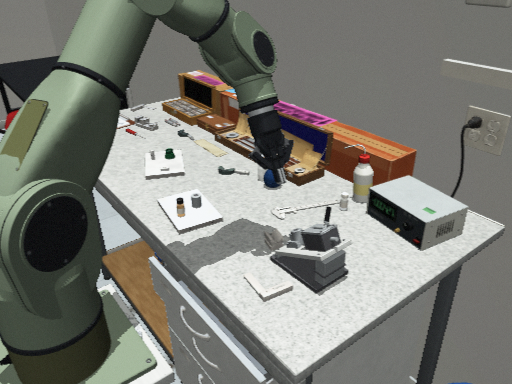

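The views show the handle leaning in the notch, the plunger clear, the hex square between the walls at the stop, and the bystanders in place. I'm handing in.

```bash
python3 -c "
from h import *
print(manip.sign_off())"
```

```text
the job is handed in; nothing more can be done
None
```

The fixture is ready and the hex spacer is in its slot. I handed the job in at about 29 s of the 54 s allowed; sign-off gives no verdict.

- **Plunger:** I pulled it back about 32 mm by the handle (spring load about 13 N), swung the handle 34° over and let it down into the notch. The gripper read a travel of about 25.6 mm there. It stayed back after release and in the last pictures.
- **Hex spacer:** I gripped it by two flats, lowered it into the slot, pushed it down the slope until the stop pushed back with 11 N, then released it.
- **Position check:** After release, the wrist picture put its centre at slope x −0.1 mm, y about −0.7 mm. That is inside the 1.2 mm side clearance, with the flats along the walls.
- **Seating check:** A press of about 22 N on its top found it at 38.4 mm; it should be 38. The last pictures show it square, against the stop and clear of the plunger tip.
- **Bystanders:** The last pictures show the round spacer, vial, V-block and ring where they stood.

**Checks that disagreed:**
- The first attempt to slide it to the stop turned out to be floor friction, so I eased the pressure and pushed again until the stop was clearly felt.
- The arm's heights on the fixture read about 0.5 mm high throughout.
- At the stop, the arm read 1.5–2 mm further downhill than the picture did. I put that down to how the hex sat in the grip and to calibration.
- An early wrist picture of the plate, taken while the arm was still settling, was about 5 mm off. I measured again from closer before gripping.

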